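# Make up the reagent caddy and put the stray bottle back

### The job

Make up the grey carrying caddy for the next assay: the red-capped bottle belongs in its red insert, the blue-capped bottle in the blue insert and the white-capped vial in the white insert, each standing down in its well. A black-capped brown bottle has been left in the red insert: put it back in the free place of the white two-place bottle tray, next to its twin, and leave that twin and the black-capped vial where they stand. Keep everything upright, lower each thing gently to its floor and let go of it.

Things in the scene. Friction and masses are not known exactly. Their poses are not given: they have to be found in the camera images.
- red_bottle: Brown bottle with a red screw cap, round, 68 mm wide, 131 mm tall, 0.13 to 0.25 kg, loose on the worktop between robot and caddy; goes in the red insert. Origin: centre of its underside; z up. Cap 36 mm wide, at heights 112 to 131 mm, the shoulder sloping away below it: grip it by the cap from above. (The fixed bottles far back by the window are not part of the job.)
- blue_bottle: Clear bottle with a blue screw cap, round, 66 mm wide, 126 mm tall, 0.19 to 0.38 kg, loose on the worktop between robot and caddy; goes in the blue insert. Origin: centre of its underside; z up. Cap 35 mm wide, at heights 108 to 126 mm: grip it by the cap from above. (The fixed bottles far back by the window are not part of the job.)
- white_vial: Small labelled vial with a white screw cap and pinkish contents, round, 22 mm wide, 50 mm tall, 12 g, loose on the worktop between robot and caddy; goes in the white insert. Origin: centre of its underside; z up. Cap 20 mm wide, at heights 40 to 50 mm: grip cap and upper body from above.
- black_vial: Look-alike vial with a black cap, 22 mm wide, 50 mm tall like the white-capped one, loose on the worktop between robot and caddy; it does not belong in the caddy and stays where it is. Origin: centre of its underside; z up.
- stray_bottle: Brown bottle with a black screw cap, round, 60 mm wide, 116 mm tall, 0.16 to 0.34 kg, loose; at the start it stands wrongly in the well of the red insert; goes in the free place of the bottle tray. Origin: centre of its underside; z up. Cap 32 mm wide, at heights 99 to 116 mm: grip it by the cap from above.
- twin_bottle: Twin of the stray bottle: brown, black cap, 60 mm wide, 116 mm tall, loose, already standing in its place in the white bottle tray, where it stays. Origin: centre of its underside; z up.
- insert_red: Red square block, 108 x 108 mm, 40 mm high, fixed in the caddy, with a round bottle well 84 mm wide. Origin: on the well's axis, on the block's underside, 5 mm above the worktop. z up, y along the row of inserts. Well floor 6 mm, mouth 40 mm above the origin. Inserts stand in a row at 112 mm pitch, in changing order, in the fixed grey caddy (350 x 124 x 28 mm, a low wire grip at each end).
- insert_blue: Blue square block, 108 x 108 mm, 40 mm high, fixed in the caddy, with a round bottle well 84 mm wide. Origin: on the well's axis, on the block's underside, 5 mm above the worktop. z up, y along the row of inserts. Well floor 6 mm, mouth 40 mm above the origin.
- insert_white: White square block, 108 x 108 mm, 62 mm high, fixed in the caddy, with one small round vial well 38 mm wide. Origin: on the well's axis, on the block's underside, 5 mm above the worktop. z up, y along the row of inserts. Well floor 40 mm, mouth 62 mm above the origin.
- tray_place (a point): Centre of the floor of the white bottle tray's free place, 5 mm above the worktop. x along the tray towards the twin's place (83 mm along +x), y across. Tray fixed, 172 x 92 mm, walls 20 mm high and 5 mm thick, one between the places, each 78 x 82 mm inside. It stands left or right of the caddy; a fixed pipette-tip box (143 x 106 x 107 mm) on the other side.

How it is judged:
At the end, for the whole second after the job is handed in: Red bottle, blue bottle and white vial stand in the wells of their inserts, the stray bottle in the tray's free place: within 15 mm of centre, 5 mm of floor height and 0.1 rad of upright, at rest, released. Twin bottle and black vial upright within 30 mm of their starts (horizontal distance between red_bottle and insert_red below 0.015 m and z of red_bottle in the frame of insert_red between 0.002 and 0.011 m and angle between each of red_bottle, blue_bottle, white_vial, stray_bottle, black_vial, twin_bottle's own z axis and vertical below 0.1 rad and linear speed of each of red_bottle, blue_bottle, white_vial, stray_bottle below 0.02 m/s and contact force between the fingers and red_bottle below 0.1 N and horizontal distance between blue_bottle and insert_blue below 0.015 m and z of blue_bottle in the frame of insert_blue between 0.002 and 0.011 m and contact force between the fingers and blue_bottle below 0.1 N and horizontal distance between white_vial and insert_white below 0.015 m and z of white_vial in the frame of insert_white between 0.036 and 0.045 m and contact force between the fingers and white_vial below 0.1 N and horizontal distance between stray_bottle and tray_place below 0.015 m and z of stray_bottle in the frame of tray_place between -0.004 and 0.005 m and contact force between the fingers and stray_bottle below 0.1 N and distance of each of black_vial, twin_bottle from where it was at the start of the episode below 0.03 m); the robot touches nothing.
It fails at once if the black-capped vial or the twin bottle is moved more than 30 mm or tipped (distance of any of black_vial, twin_bottle from where it was at the start of the episode above 0.03 m or angle between any of black_vial, twin_bottle's own z axis and vertical above 0.4 rad).
It fails at once if a bottle or vial is tipped over (angle between any of red_bottle, blue_bottle, white_vial, stray_bottle's own z axis and vertical above 0.6 rad).
It fails at once if a bottle or vial is dropped or flung (faster than 0.6 m/s with no finger on it) ((linear speed of red_bottle above 0.6 m/s and contact force between the fingers and red_bottle below 0.05 N) or (linear speed of blue_bottle above 0.6 m/s and contact force between the fingers and blue_bottle below 0.05 N) or (linear speed of white_vial above 0.6 m/s and contact force between the fingers and white_vial below 0.05 N) or (linear speed of stray_bottle above 0.6 m/s and contact force between the fingers and stray_bottle below 0.05 N)).
It also fails if it takes over 96 s, if anything falls off the work surface, if the arm or the gripper's body presses on something with over 40 N, if the wrist force passes 120 N, or if a joint passes its speed limit or range.

### The arm

A 7-joint arm with a two-finger parallel gripper is mounted at the origin on a cart in front of the work surface, level with it; the furniture and walls round the work are solid. World frame = base frame: x ahead of the robot, y to its left, z up, the work surface at z = 0. Lengths are in m, angles in rad, forces in N, time in s.
With the tool pointing down it reaches from about 0.4 to 0.875 m from the base axis. Payload 19.3 kg.
Tool frame: the origin (TCP) lies at the very end of the fingers, on their centre line; the grasp point (between the pads) lies 19 mm behind it; z points along the fingers, x is the direction in which the jaws open and shut, and the axes are right-handed (so a half turn about z gives the same grasp; the last joint's range is limited). The gripper opens to 85 mm and grips with 20 to 120 N. Pads are 22 mm wide; open, the fingers measure 114 mm over their backs; the gripper's body (76 mm by 85 mm) begins 54 mm behind the grasp point. The pads swing forward as they close: fully open they stand 13 mm farther back than shut.
Start: joints at [1.176, 0.521, -0.036, 1.599, 0.021, 1.021, -0.113], TCP at [0.199, -0.592, 0.2] pointing down, gripper open.
Joint ranges: [-2.91, 2.91], [-0.3, 2.13], [-1.5, 1.42], [0.17, 2.43], [-1.26, 4.41], [0.16, 1.93], [-2.52, 2.52]. Speed limits (rad/s): [1.89, 1.89, 2.39, 2.39, 3.01, 3.01, 3.01].

### API

Orientations are given as [roll, pitch, yaw] about the fixed x, y, z axes, in that order (R = Rz(yaw) Ry(pitch) Rx(roll)).
In Python, from workcell import bot gives the robot as it stands.
- The arm moves only by the tool jog_arm, never from a script. Its argument "increments" is a list of rows, each an object of numbers: "wx", "wy", "wz": the turn, a rotation vector about the tool's x, y, z in degrees; "x", "y", "z": the shift along the tool's x, y, z in cm; "claw": the opening in per cent of the stroke, from 0 (shut) to 100 (fully open). A call has 1 to 10 rows; each row is the pose to reach, as a shift and turn from the pose measured when the call began, along the tool's axes at that moment; what a row does not reach only later rows make up. A row lasts 1/8 s, in which the tool goes at most 62.5 mm and 10.7 degrees, less where a joint would pass 70% of its speed; a pose out of reach is approached as far as the arm can. A call with a gripper value outside its range is refused whole. The fingers move at their own pace and stop on an object; "squeeze" is the grip in N (left out, the last holds). Time passes only in rows, so rows that repeat a pose let the fingers close. It gives the time, the measured TCP pose, the force and the opening at its end, in the units of the state.
- bot.observe(): the state, without advancing time (a new reading comes with each control period).
- bot.grab_frame(name): name is "scene" or "top"; returns a dict with "pixels" (384x512x3 uint8, red, green, blue), "fov_y" (degrees; the focal length in pixels is half the picture's height over the tangent of half this angle, whatever the lens; pixels are square), "cx", "cy" (the principal point, pixels), "origin" and "orientation" of the camera in the world. Camera axes: x right, y down, z forward; pixel columns grow to the right and rows downward; lengths in m; the calibration is good to about 2 mm. A picture is of the moment at which its call begins. There is no depth.
- bot.job_done(): hands the job in, once; it reports no verdict.
The state is a dict: "clock": time; "qpos": joint angles; "qd": joint speeds; "joint_efforts": joint torques, N m; "position": TCP position; "tool_rot": TCP orientation; "force": force on the tool from outside, world axes, zero at the start; "moment": the same for the moment, N m; "grip_width": finger opening in m.
Only numpy, scipy, OpenCV 4.12 (cv2) and the standard library are available. Lean on these libraries where they do the work, as an engineer would, in place of code of your own. Each camera call takes 0.05 s, during which the arm holds its last target.

## Working session

There is one attempt and no reset: what is moved stays moved. The work goes in short steps, Python scripts to look and compute and a tool call to move; the robot and the scene stay as the last step left them, time stands still between calls to the robot, and variables do not carry over. Pictures are saved under pics/ and viewed, and the job is handed in when it is done.

Besides the shell and the picture viewer there is one more tool, called after ">>>" as name([rows], argument=value, ...), one row to a line, values as JSON. jog_arm: Moves the arm, as the interface text tells. Its arguments: {"type":"object","properties":{"increments":{"type":"array","items":{"type":"object","properties":{"wx":{"type":"number"},"wy":{"type":"number"},"wz":{"type":"number"},"x":{"type":"number"},"y":{"type":"number"},"z":{"type":"number"},"claw":{"type":"number"}}}},"squeeze":{"type":"number"}},"required":["increments"]}

```bash
mkdir -p pics; ls; python3 - <<'E'
from workcell import bot
import cv2
s=bot.observe(); print(s)
for n in("scene","top"):
    f=bot.grab_frame(n); print(n,f['fov_y'],f['cx'],f['cy'],f['origin'],f['orientation'])
    cv2.imwrite(f'pics/{n}0.png',f['pixels'][:,:,::-1])
E
```

```text
pics
{'clock': 0.0, 'qpos': array([ 1.17580724,  0.52201641, -0.03634971,  1.60000746,  0.02121963,
        1.02109225, -0.11279676]), 'qd': array([-3.51102825e-04, -7.15071670e-04, -1.12297465e-03, -1.88202774e-03,
       -1.39080874e-03, -7.48669598e-05, -1.51101308e-03]), 'joint_efforts': array([ 4.52768991e-04, -9.27114701e+01,  1.98021054e+00, -3.69945753e+01,
        1.78482989e-02,  7.92047853e-03,  1.27997529e-05]), 'position': array([ 0.19929318, -0.59197963,  0.19902421]), 'tool_rot': array([ 3.14150588e+00,  1.13446242e-03, -1.24598442e+00]), 'force': array([ 0.38403182,  0.56342009, -0.4167215 ]), 'moment': array([ 0.04828184,  0.03013521, -0.0117335 ]), 'grip_width': 0.08550241707134826}
scene 55.516351549334516 257.5879082168957 191.93437769267666 [-0.14222327  0.34169927  0.68204933] [-2.26542666 -0.02172864 -2.01100509]
top 47.120574509972116 247.24231538165597 191.559797442929 [ 0.28415804 -0.02149049  1.2451002 ] [-2.93720538 -0.00298101 -1.49008591]
```

View pics/scene0.png

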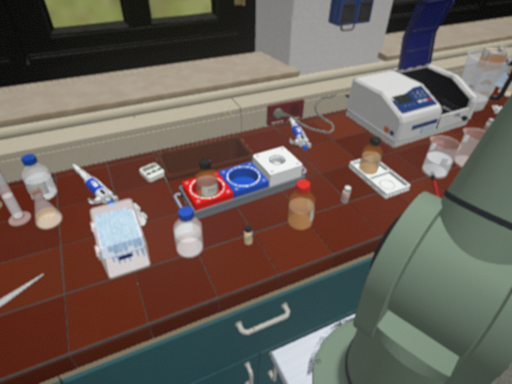

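View pics/top0.png

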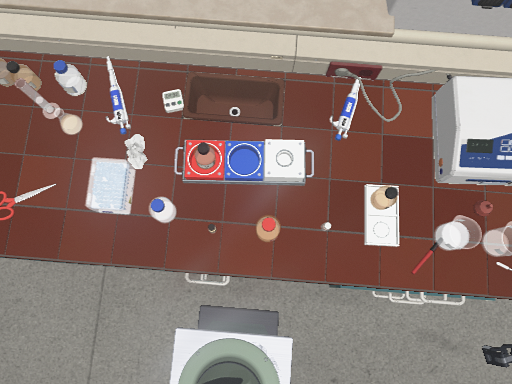

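```bash
cat > h.py <<'E'
import numpy as np, cv2
from scipy.spatial.transform import Rotation as R
from workcell import bot
def cam(f):
    h=f['pixels'].shape[0]; fl=h/2/np.tan(np.radians(f['fov_y']/2))
    return fl,np.array([f['cx'],f['cy']]),np.array(f['origin']),R.from_euler('xyz',f['orientation']).as_matrix()
def ray(f,u,v):
    fl,c,o,M=cam(f); d=M@np.array([(u-c[0])/fl,(v-c[1])/fl,1]); return o,d
def at_z(f,u,v,z):
    o,d=ray(f,u,v); return o+d*(z-o[2])/d[2]
def proj(f,p):
    fl,c,o,M=cam(f); q=M.T@(np.array(p)-o); return c+fl*q[:2]/q[2]
def crop(f,x0,y0,x1,y1,s,name):
    im=f['pixels'][y0:y1,x0:x1,::-1]; cv2.imwrite('pics/'+name,cv2.resize(im,None,fx=s,fy=s,interpolation=cv2.INTER_CUBIC))
E
python3 - <<'E'
from h import *
f=bot.grab_frame('top'); crop(f,140,130,340,250,4,'t1.png'); crop(f,310,170,420,260,6,'t2.png')
g=bot.grab_frame('scene'); crop(g,160,140,360,270,4,'s1.png')
E
```

```text
(no output)
```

View pics/t1.png

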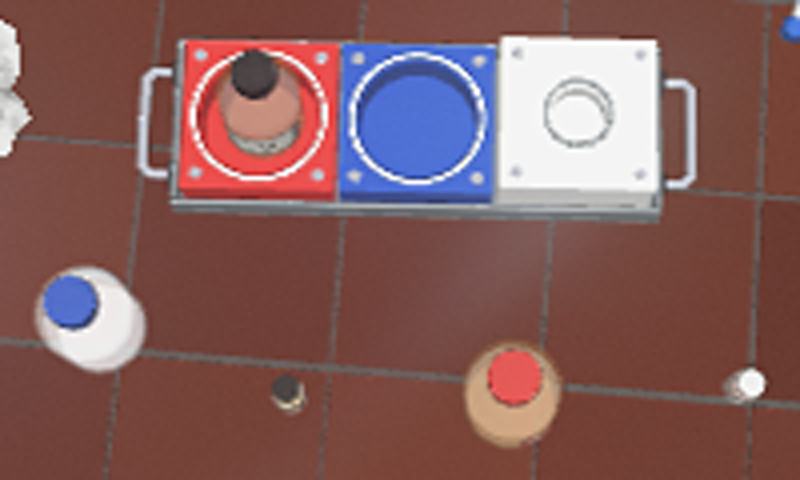

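View pics/t2.png

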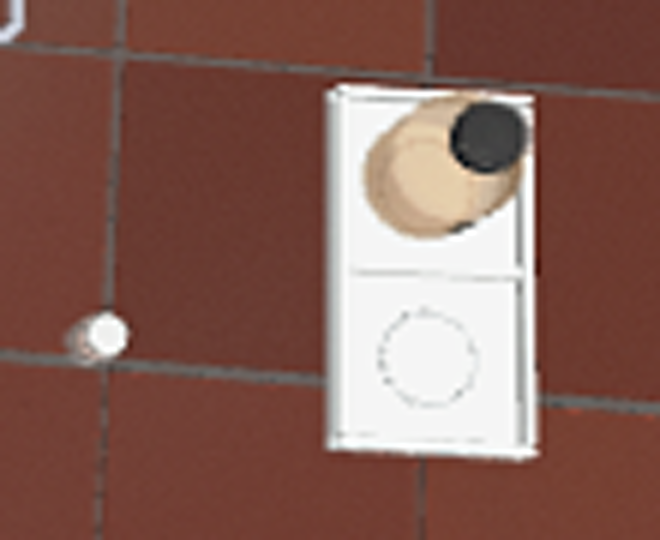

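View pics/s1.png

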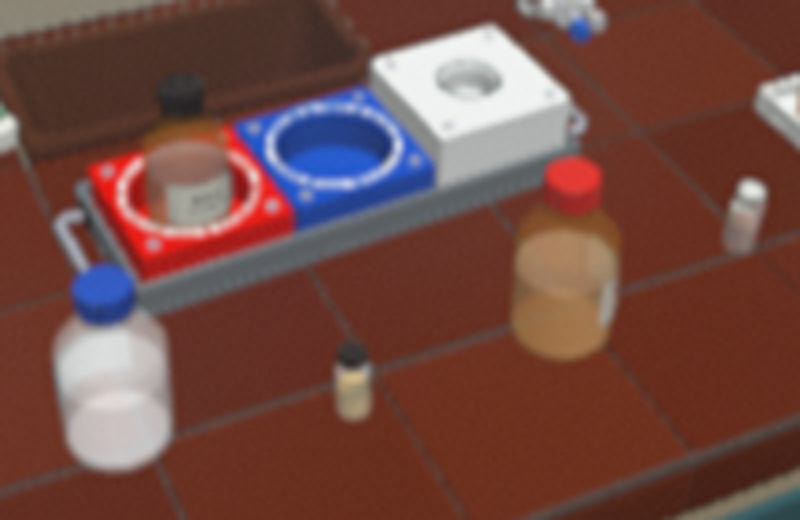

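```bash
python3 - <<'E'
from h import *
f=bot.grab_frame('top'); g=bot.grab_frame('scene')
o=lambda c,s,off:((c[0]+.5)/s-.5+off[0],(c[1]+.5)/s-.5+off[1])
T=(140,130);S=(160,140)
L=[('stray',(255,74),(181,86),.127),('blue',(71,302),(103,279),.126),('red',(515,377),(574,174),.131),('white',(750,384),(751,188),.050),('blackv',(287,387),(352,350),.05),
('insR',(259,115),(189,192),.045),('insB',(419,118),(333,146),.045),('insW',(579,112),(469,79),.067)]
for n,a,b,z in L:
    print(n,at_z(f,*o(a,4,T),z).round(4),at_z(g,*o(b,4,S),z).round(4))
for n,a,z in [('traycirc',(428,357),.005),('twin',(488,136),.121),('w',(106,335),.05)]+[('corner',c,.02) for c in [(330,88),(533,95),(330,450),(537,455)]]:
    print(n,at_z(f,*o(a,6,(310,170)),z).round(4))
for n,a in [('R c1',(200,55)),('B c',(645,55)),]: pass
for c in [(180,40),(337,42),(178,191),(336,197),(498,47),(495,203)]: print('ins corner',at_z(f,*o(c,4,T),.045).round(4))
E
```

```text
stray [0.623  0.1191 0.127 ] [0.6259 0.1199 0.127 ]
blue [0.4612 0.2219 0.126 ] [0.4665 0.2203 0.126 ]
red [ 0.4352 -0.0666  0.131 ] [ 0.4368 -0.0672  0.131 ]
white [ 0.4544 -0.2301  0.05  ] [ 0.4588 -0.2325  0.05  ]
blackv [0.4268 0.0846 0.05  ] [0.4275 0.0848 0.05  ]
insR [0.618  0.1235 0.045 ] [0.6168 0.1233 0.045 ]
insB [0.6251 0.0106 0.045 ] [0.625  0.0118 0.045 ]
insW [ 0.6322 -0.1003  0.067 ] [ 0.6332 -0.1014  0.067 ]
traycirc [ 0.4633 -0.3901  0.005 ]
twin [ 0.5453 -0.3798  0.121 ]
w [ 0.455  -0.2304  0.05  ]
corner [ 0.586  -0.3367  0.02  ]
corner [ 0.5904 -0.4331  0.02  ]
corner [ 0.4143 -0.3413  0.02  ]
corner [ 0.4197 -0.4368  0.02  ]
ins corner [0.6687 0.1852 0.045 ]
ins corner [0.6763 0.0735 0.045 ]
ins corner [0.5585 0.1745 0.045 ]
ins corner [0.5632 0.0638 0.045 ]
ins corner [ 0.682  -0.0412  0.045 ]
ins corner [ 0.5679 -0.0474  0.045 ]
```

```bash
cat >> h.py <<'E'
def inc(*targets):
    s=bot.observe(); p=np.array(s['position']); M=R.from_euler('xyz',s['tool_rot'])
    print('t',round(s['clock'],2),'pos',p.round(4),'rot',np.array(s['tool_rot']).round(3),'w',round(s['grip_width'],4),'F',np.array(s['force']).round(1),'q',np.array(s['qpos']).round(2))
    for t in targets:
        T=R.from_euler('xyz',[np.pi,0,t[3]])
        d=M.inv().apply(np.array(t[:3])-p)*100; w=np.degrees((M.inv()*T).as_rotvec())
        print(t,'-> xyz cm',d.round(2),'w deg',w.round(1),'rows>=',round(np.linalg.norm(d)/6.25,1),round(np.linalg.norm(w)/10.7,1))
E
python3 - <<'E'
from h import *
y=-1.5
inc((.412,-.236,.21,y),(.624,.1195,.21,y),(.624,.1195,.105,y))
E
```

```text
t 0.3 pos [ 0.1994 -0.5923  0.1995] rot [-3.142  0.    -1.246] w 0.0851 F [-0.4 -0.9 -0.6] q [ 1.18  0.52 -0.04  1.6   0.02  1.02 -0.11]
(0.412, -0.236, 0.21, -1.5) -> xyz cm [-26.98 -31.52  -1.05] w deg [ 0.   0.  14.6] rows>= 6.6 1.4
(0.624, 0.1195, 0.21, -1.5) -> xyz cm [-53.91 -62.95  -1.04] w deg [ 0.   0.  14.6] rows>= 13.3 1.4
(0.624, 0.1195, 0.105, -1.5) -> xyz cm [-53.9  -62.95   9.46] w deg [ 0.   0.  14.6] rows>= 13.3 1.4
```

>>> jog_arm([
  {"x": -4, "y": -4.7, "z": -1, "wz": 2},
  {"x": -8, "y": -9.4, "z": -1, "wz": 4},
  {"x": -12, "y": -14, "z": -1, "wz": 6},
  {"x": -16, "y": -18.7, "z": -1, "wz": 8},
  {"x": -20, "y": -23.4, "z": -1, "wz": 10},
  {"x": -24, "y": -28, "z": -1, "wz": 12},
  {"x": -28, "y": -32.7, "z": -1, "wz": 14},
  {"x": -32, "y": -37.4, "z": -1, "wz": 14.6},
  {"x": -36, "y": -42, "z": -1, "wz": 14.6},
  {"x": -36, "y": -42, "z": -1, "wz": 14.6},
], squeeze=40)

```text
schema error: expected keys wx, wy, wz, x, y, z, claw
```

```bash
python3 - <<'E'
from h import *
y=-1.5
inc((.624,.1195,.21,y),(.624,.1195,.105,y))
E
```

```text
t 0.3 pos [ 0.1994 -0.5923  0.1995] rot [-3.142  0.    -1.246] w 0.0851 F [-0.4 -0.9 -0.6] q [ 1.18  0.52 -0.04  1.6   0.02  1.02 -0.11]
(0.624, 0.1195, 0.21, -1.5) -> xyz cm [-53.91 -62.95  -1.04] w deg [ 0.   0.  14.6] rows>= 13.3 1.4
(0.624, 0.1195, 0.105, -1.5) -> xyz cm [-53.9  -62.95   9.46] w deg [ 0.   0.  14.6] rows>= 13.3 1.4
```

All keys are required.

>>> jog_arm([
  {"wx": 0, "wy": 0, "wz": 2, "x": -4, "y": -4.7, "z": -1, "claw": 100},
  {"wx": 0, "wy": 0, "wz": 4, "x": -8, "y": -9.4, "z": -1, "claw": 100},
  {"wx": 0, "wy": 0, "wz": 6, "x": -12, "y": -14, "z": -1, "claw": 100},
  {"wx": 0, "wy": 0, "wz": 8, "x": -16, "y": -18.7, "z": -1, "claw": 100},
  {"wx": 0, "wy": 0, "wz": 10, "x": -20, "y": -23.4, "z": -1, "claw": 100},
  {"wx": 0, "wy": 0, "wz": 12, "x": -24, "y": -28, "z": -1, "claw": 100},
  {"wx": 0, "wy": 0, "wz": 14, "x": -28, "y": -32.7, "z": -1, "claw": 100},
  {"wx": 0, "wy": 0, "wz": 14.6, "x": -32, "y": -37.4, "z": -1, "claw": 100},
  {"wx": 0, "wy": 0, "wz": 14.6, "x": -36, "y": -42, "z": -1, "claw": 100},
  {"wx": 0, "wy": 0, "wz": 14.6, "x": -36, "y": -42, "z": -1, "claw": 100},
], squeeze=40)

```text
clock: 1.55
position: [0.4844, -0.1126, 0.2095]
tool_rot: [-3.141, 0.002, -1.494]
force: [-0.8, -0.8, -0.5]
grip_width: 0.0853
```

```bash
python3 - <<'E'
from h import *
y=-1.5
inc((.624,.1195,.21,y),(.624,.1195,.105,y))
E
```

```text
t 1.55 pos [ 0.4844 -0.1126  0.2095] rot [-3.141e+00  2.000e-03 -1.494e+00] w 0.0853 F [-0.8 -0.8 -0.5] q [ 0.27  0.31 -0.2   1.91  0.08  0.93 -1.46]
(0.624, 0.1195, 0.21, -1.5) -> xyz cm [-22.07 -15.69  -0.  ] w deg [-0.   0.1  0.3] rows>= 4.3 0.0
(0.624, 0.1195, 0.105, -1.5) -> xyz cm [-22.06 -15.69  10.5 ] w deg [-0.   0.1  0.3] rows>= 4.6 0.0
```

>>> jog_arm([
  {"wx": 0, "wy": 0, "wz": 0, "x": -5, "y": -3.6, "z": 0, "claw": 100},
  {"wx": 0, "wy": 0, "wz": 0, "x": -10, "y": -7.1, "z": 0, "claw": 100},
  {"wx": 0, "wy": 0, "wz": 0, "x": -15, "y": -10.7, "z": 0, "claw": 100},
  {"wx": 0, "wy": 0, "wz": 0, "x": -19, "y": -13.5, "z": 0, "claw": 100},
  {"wx": 0, "wy": 0, "wz": 0, "x": -22.1, "y": -15.7, "z": 0, "claw": 100},
  {"wx": 0, "wy": 0, "wz": 0, "x": -22.1, "y": -15.7, "z": 0, "claw": 100},
  {"wx": 0, "wy": 0, "wz": 0, "x": -22.1, "y": -15.7, "z": 3, "claw": 100},
  {"wx": 0, "wy": 0, "wz": 0, "x": -22.1, "y": -15.7, "z": 5, "claw": 100},
  {"wx": 0, "wy": 0, "wz": 0, "x": -22.1, "y": -15.7, "z": 5, "claw": 100},
])

```text
clock: 2.68
position: [0.6232, 0.1182, 0.1589]
tool_rot: [3.14, 0.001, -1.495]
force: [0.5, 0.4, -0.6]
grip_width: 0.085
```

```bash
python3 - <<'E'
from h import *
y=-1.5
inc((.624,.1195,.105,y))
f=bot.grab_frame('top'); g=bot.grab_frame('scene'); 
print(proj(f,(.624,.1195,.127)),proj(g,(.624,.1195,.127)))
crop(f,130,100,330,250,3,'t3.png')
crop(g,130,100,330,250,4,'s3.png')
E
```

```text
t 2.67 pos [0.6232 0.1182 0.1589] rot [ 3.140e+00  1.000e-03 -1.495e+00] w 0.085 F [ 0.5  0.4 -0.6] q [-0.12  0.59 -0.24  1.6   0.16  0.97 -1.91]
(0.624, 0.1195, 0.105, -1.5) -> xyz cm [-0.12 -0.1   5.39] w deg [0.1 0.  0.3] rows>= 0.9 0.0
[203.24613377 147.75921466] [205.26059119 161.46952155]
```

View pics/s3.png

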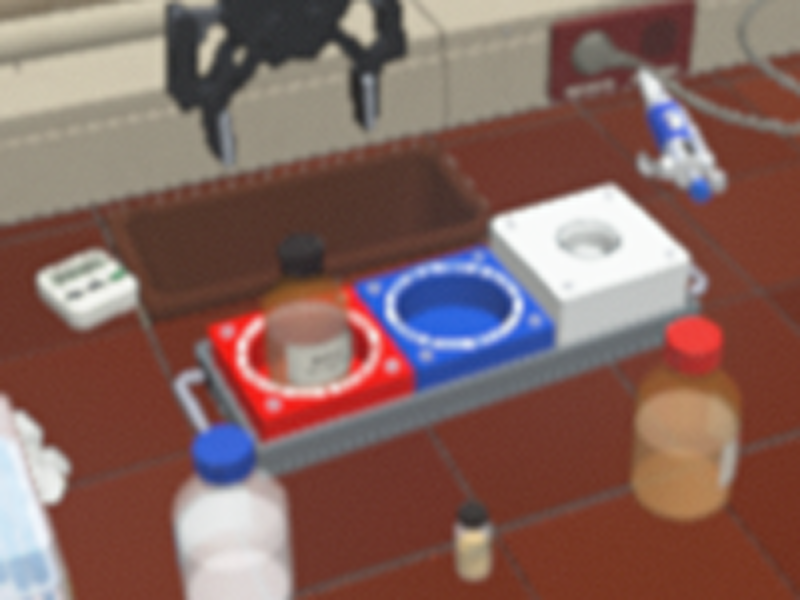

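View pics/t3.png

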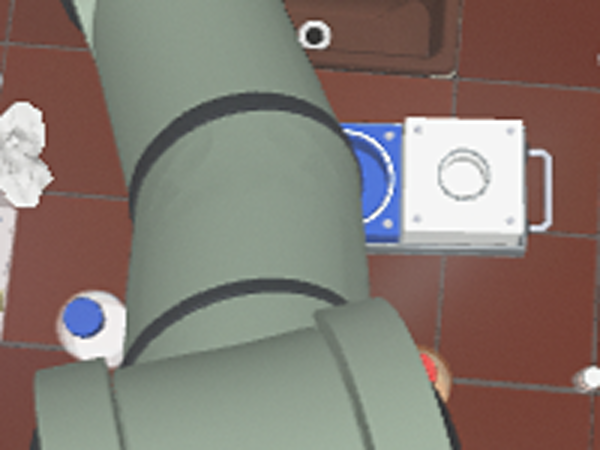

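```bash
python3 - <<'E'
from h import *
g=bot.grab_frame('scene')
for p in [(.6232,.1182,.159),(.6232,.1182,.172),(.6232,.1182,.2),(.620,.16,.172),(.626,.076,.172)]:
    u=proj(g,p); print(p,(u-[130,100]+.5)*4-.5)
inc()
E
```

```text
(0.6232, 0.1182, 0.159) [301.38949128 206.68182405]
(0.6232, 0.1182, 0.172) [299.9497507  189.55734258]
(0.6232, 0.1182, 0.2) [296.75955062 151.61264419]
(0.62, 0.16, 0.172) [237.92426271 206.53048051]
(0.626, 0.076, 0.172) [360.6215516  173.34684008]
t 2.83 pos [0.6245 0.1193 0.1611] rot [-3.140e+00  2.000e-03 -1.495e+00] w 0.0851 F [-0.3 -0.2 -0. ] q [-0.12  0.59 -0.24  1.6   0.16  0.97 -1.91]
```

```bash
python3 - <<'E'
from h import *
g=bot.grab_frame('scene')
crop(g,150,60,270,180,6,'s4.png')
u=proj(g,(.6232,.1182,.172)); print((u-[150,60]+.5)*6-.5)
E
```

```text
[330.17462605 524.58601387]
```

View pics/s4.png

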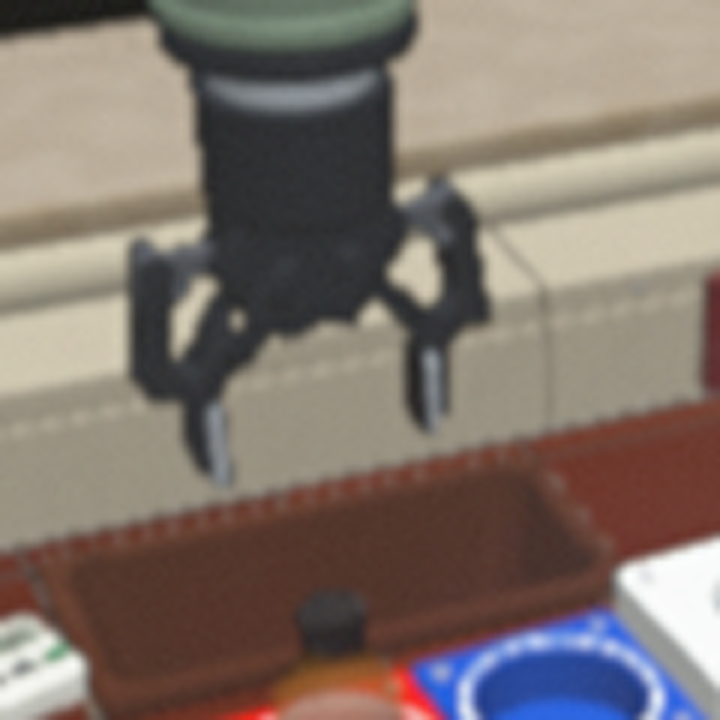

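>>> jog_arm([
  {"wx": 0, "wy": 0, "wz": 0, "x": 0, "y": 0, "z": 1.5, "claw": 70},
  {"wx": 0, "wy": 0, "wz": 0, "x": 0, "y": 0, "z": 3, "claw": 70},
  {"wx": 0, "wy": 0, "wz": 0, "x": 0, "y": 0, "z": 3, "claw": 70},
])

```text
clock: 3.25
position: [0.6237, 0.1193, 0.1294]
tool_rot: [3.141, 0.001, -1.495]
force: [-0.1, -0.1, 0.7]
grip_width: 0.0596
```

```bash
python3 - <<'E'
from h import *
g=bot.grab_frame('scene')
crop(g,150,60,270,180,6,'s5.png')
inc((.624,.1195,.105,-1.5))
for z in(.13,.14,.16): print((proj(g,(.624,.1195,z))-[150,60]+.5)*6-.5)
E
```

```text
t 3.3 pos [0.6242 0.1195 0.1303] rot [-3.141e+00  2.000e-03 -1.495e+00] w 0.0598 F [0.9 0.3 1. ] q [-0.13  0.62 -0.23  1.63  0.17  0.91 -1.92]
(0.624, 0.1195, 0.105, -1.5) -> xyz cm [-0.    0.02  2.53] w deg [-0.   0.1  0.3] rows>= 0.4 0.0
[333.58270144 605.67909393]
[331.96585285 586.72114123]
[328.66594492 548.02889828]
```

View pics/s5.png

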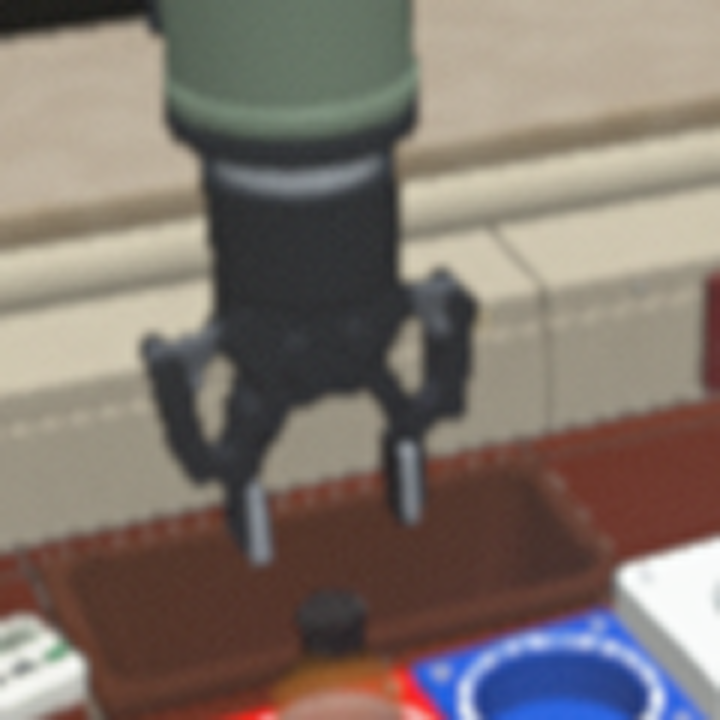

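>>> jog_arm([
  {"wx": 0, "wy": 0, "wz": 0, "x": 0, "y": 0, "z": 1.2, "claw": 60},
  {"wx": 0, "wy": 0, "wz": 0, "x": 0, "y": 0, "z": 2.4, "claw": 60},
  {"wx": 0, "wy": 0, "wz": 0, "x": 0, "y": 0, "z": 2.4, "claw": 60},
  {"wx": 0, "wy": 0, "wz": 0, "x": 0, "y": 0, "z": 2.4, "claw": 60},
])

```text
clock: 3.8
position: [0.6243, 0.1196, 0.1064]
tool_rot: [-3.141, 0.002, -1.495]
force: [-0.4, -0.4, 0.8]
grip_width: 0.0509
```

```bash
python3 - <<'E'
from h import *
g=bot.grab_frame('scene')
crop(g,150,90,270,210,6,'s6.png')
inc((.624,.1195,.105,-1.5))
for z in(.105,.115,.125): print((proj(g,(.624,.1195,z))-[150,90]+.5)*6-.5)
E
```

```text
t 3.85 pos [0.6244 0.1195 0.1066] rot [-3.140e+00  2.000e-03 -1.495e+00] w 0.0508 F [-0.  -0.2 -0.5] q [-0.13  0.65 -0.23  1.64  0.18  0.87 -1.92]
(0.624, 0.1195, 0.105, -1.5) -> xyz cm [-0.    0.04  0.16] w deg [-0.1  0.1  0.3] rows>= 0.0 0.0
[337.53175901 471.98277806]
[335.96782569 453.64527017]
[334.38304249 435.06329212]
```

View pics/s6.png

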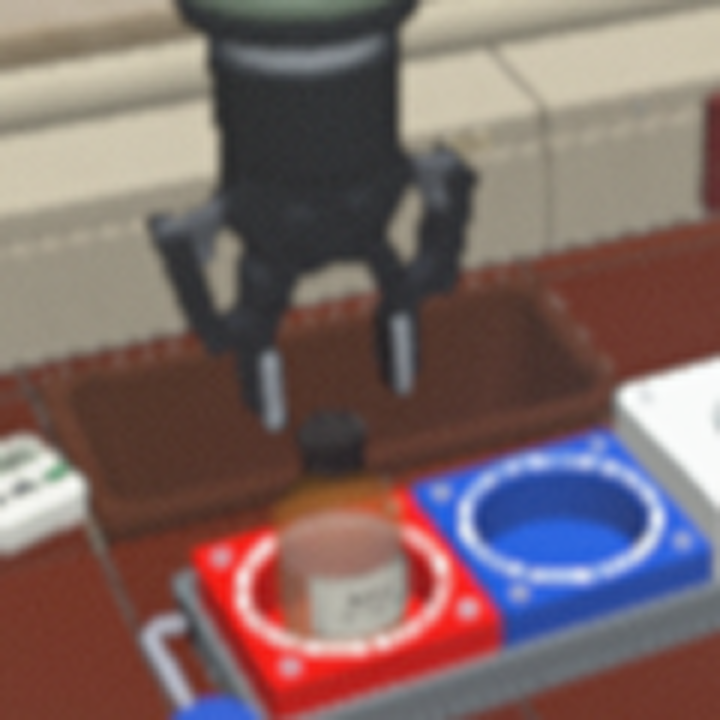

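```bash
python3 - <<'E'
from h import *
f=bot.grab_frame('top')
for z in (.2,.213,.24,.3): print(z,(proj(f,(.1993,-.592,z))-[412,294]+.5)*6-.5)
for q in [(.1993+.32*.0425,-.592-.948*.0425),(.1993-.32*.0425,-.592+.948*.0425)]: print((proj(f,(*q,.213))-[412,294]+.5)*6-.5)
im=cv2.imread('pics/top0.png')[294:384,412:512]; cv2.imwrite('pics/t0c.png',cv2.resize(im,None,fx=6,fy=6,interpolation=cv2.INTER_CUBIC))
E
```

```text
0.2 [492.16417027 288.29011539]
0.213 [511.35670692 292.84636332]
0.24 [552.8456102  302.69569866]
0.3 [653.76461951 326.65355454]
[618.31964268 263.89802548]
[403.91253919 321.92494127]
```

View pics/t0c.png

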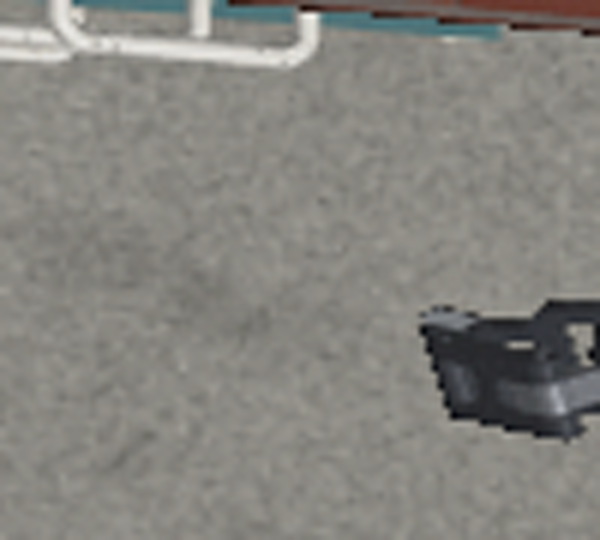

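>>> jog_arm([
  {"wx": 0, "wy": 0, "wz": 0, "x": 0, "y": 0, "z": 1, "claw": 60},
  {"wx": 0, "wy": 0, "wz": 0, "x": 0, "y": 0, "z": 2, "claw": 60},
  {"wx": 0, "wy": 0, "wz": 0, "x": 0, "y": 0, "z": 2, "claw": 60},
])

```text
clock: 4.28
position: [0.6238, 0.1195, 0.0855]
tool_rot: [3.141, 0.001, -1.495]
force: [0.1, 0.5, -0.4]
grip_width: 0.051
```

```bash
python3 - <<'E'
from h import *
g=bot.grab_frame('scene')
crop(g,150,90,270,210,6,'s7.png')
inc((.624,.1195,.076,-1.5))
E
```

```text
t 4.33 pos [0.6241 0.1196 0.0861] rot [-3.141e+00  2.000e-03 -1.495e+00] w 0.0511 F [-0.3 -0.6  0.3] q [-0.13  0.67 -0.23  1.66  0.19  0.83 -1.93]
(0.624, 0.1195, 0.076, -1.5) -> xyz cm [0.01 0.02 1.01] w deg [-0.   0.1  0.3] rows>= 0.2 0.0
```

View pics/s7.png

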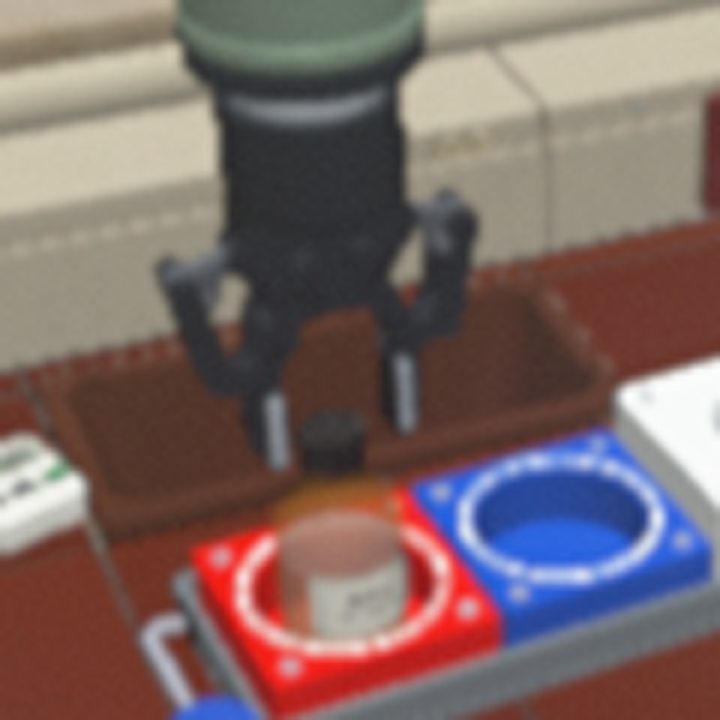

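>>> jog_arm([
  {"wx": 0, "wy": 0, "wz": 0, "x": -0.2, "y": 0, "z": 1, "claw": 60},
  {"wx": 0, "wy": 0, "wz": 0, "x": -0.2, "y": 0, "z": 1, "claw": 50},
  {"wx": 0, "wy": 0, "wz": 0, "x": -0.2, "y": 0, "z": 1, "claw": 42},
  {"wx": 0, "wy": 0, "wz": 0, "x": -0.2, "y": 0, "z": 1, "claw": 36},
  {"wx": 0, "wy": 0, "wz": 0, "x": -0.2, "y": 0, "z": 1, "claw": 30},
  {"wx": 0, "wy": 0, "wz": 0, "x": -0.2, "y": 0, "z": 1, "claw": 30},
], squeeze=40)

```text
clock: 5.08
position: [0.6242, 0.1216, 0.0764]
tool_rot: [-3.141, 0.002, -1.495]
force: [-1.4, 0.7, 5.3]
grip_width: 0.0302
```

```bash
python3 - <<'E'
from h import *
g=bot.grab_frame('scene')
crop(g,150,90,270,210,6,'s8.png')
inc((.624,.1195,.076,-1.5))
E
```

```text
t 5.12 pos [0.6242 0.1216 0.0764] rot [-3.141e+00  2.000e-03 -1.495e+00] w 0.0303 F [-0.4 -0.1  5.2] q [-0.14  0.69 -0.22  1.66  0.19  0.81 -1.94]
(0.624, 0.1195, 0.076, -1.5) -> xyz cm [0.21 0.03 0.04] w deg [-0.   0.1  0.3] rows>= 0.0 0.0
```

View pics/s8.png

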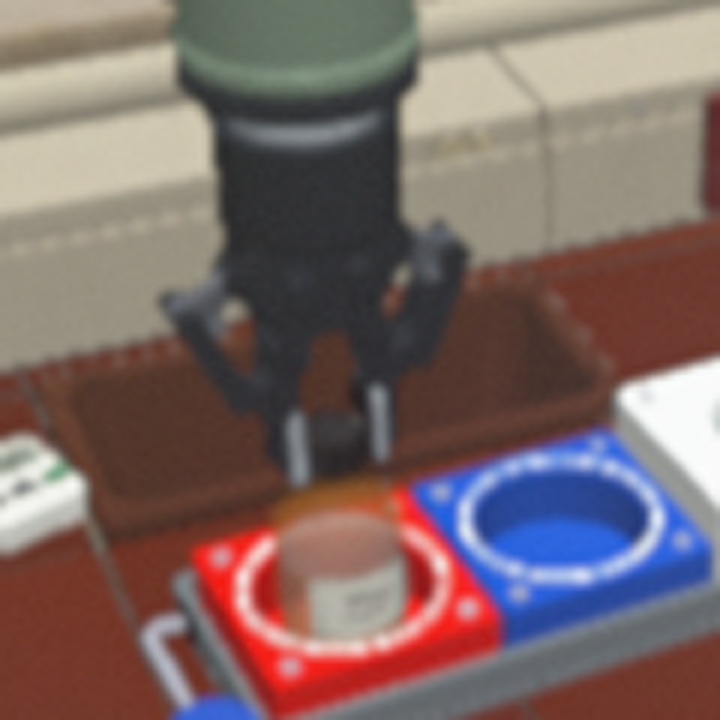

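>>> jog_arm([
  {"wx": 0, "wy": 0, "wz": 0, "x": 0, "y": 0, "z": -0.5, "claw": 25},
  {"wx": 0, "wy": 0, "wz": 0, "x": 0, "y": 0, "z": -1.5, "claw": 25},
  {"wx": 0, "wy": 0, "wz": 0, "x": 0, "y": 0, "z": -3, "claw": 25},
  {"wx": 0, "wy": 0, "wz": 0, "x": 0, "y": 0, "z": -3, "claw": 25},
], squeeze=50)

```text
clock: 5.62
position: [0.625, 0.1218, 0.1081]
tool_rot: [-3.138, 0.002, -1.495]
force: [0.2, -0.6, -2.9]
grip_width: 0.0295
```

```bash
python3 - <<'E'
from h import *
g=bot.grab_frame('scene')
crop(g,150,90,270,210,6,'s9.png')
inc((.624,.1195,.19,-1.5))
E
```

```text
t 5.67 pos [0.6245 0.1216 0.1072] rot [-3.139e+00  2.000e-03 -1.495e+00] w 0.0299 F [-0.1  0.7 -2.7] q [-0.13  0.65 -0.23  1.64  0.18  0.87 -1.93]
(0.624, 0.1195, 0.19, -1.5) -> xyz cm [ 0.19  0.05 -8.28] w deg [-0.1  0.1  0.3] rows>= 1.3 0.0
```

View pics/s9.png

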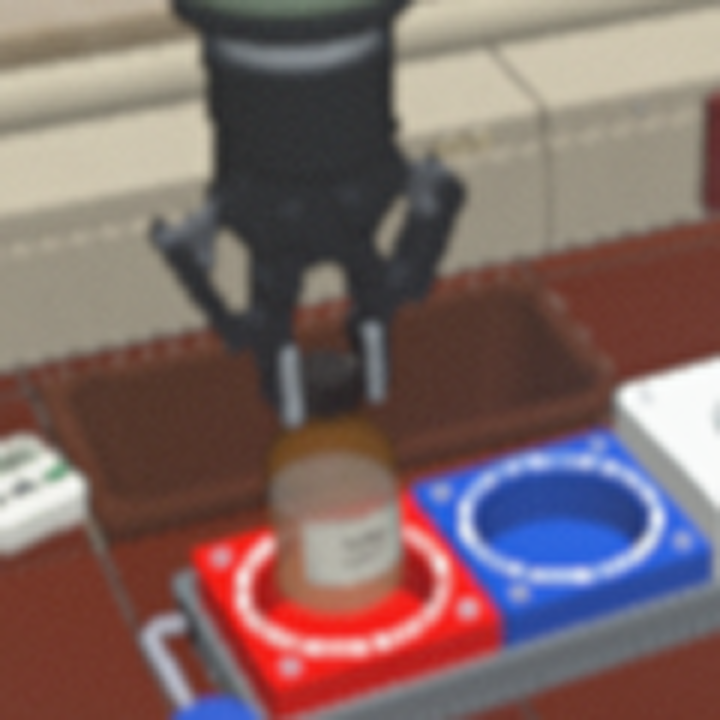

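>>> jog_arm([
  {"wx": 0, "wy": 0, "wz": 0, "x": 0, "y": 0, "z": -2, "claw": 25},
  {"wx": 0, "wy": 0, "wz": 0, "x": 0, "y": 0, "z": -5, "claw": 25},
  {"wx": 0, "wy": 0, "wz": 0, "x": 0, "y": 0, "z": -8, "claw": 25},
  {"wx": 0, "wy": 0, "wz": 0, "x": 0, "y": 0, "z": -8.3, "claw": 25},
])

```text
clock: 6.18
position: [0.6251, 0.1217, 0.1917]
tool_rot: [-3.137, 0.002, -1.495]
force: [-0.5, -0.0, -2.6]
grip_width: 0.0298
```

```bash
python3 - <<'E'
from h import *
inc((.53,-.18,.19,-1.5),(.4635,-.39,.19,-1.5))
E
```

```text
t 6.17 pos [0.6251 0.1217 0.1917] rot [-3.137e+00  2.000e-03 -1.495e+00] w 0.0298 F [-0.5 -0.  -2.6] q [-0.12  0.55 -0.24  1.57  0.15  1.03 -1.9 ]
(0.53, -0.18, 0.19, -1.5) -> xyz cm [29.36 11.78  0.05] w deg [-0.3  0.1  0.3] rows>= 5.1 0.0
(0.4635, -0.39, 0.19, -1.5) -> xyz cm [ 4.979e+01  2.000e+01 -3.000e-02] w deg [-0.3  0.1  0.3] rows>= 8.6 0.0
```

>>> jog_arm([
  {"wx": 0, "wy": 0, "wz": 0, "x": 2, "y": 0.8, "z": 0, "claw": 25},
  {"wx": 0, "wy": 0, "wz": 0, "x": 5.5, "y": 2.2, "z": 0, "claw": 25},
  {"wx": 0, "wy": 0, "wz": 0, "x": 9.5, "y": 3.8, "z": 0, "claw": 25},
  {"wx": 0, "wy": 0, "wz": 0, "x": 13.5, "y": 5.4, "z": 0, "claw": 25},
  {"wx": 0, "wy": 0, "wz": 0, "x": 17.5, "y": 7, "z": 0, "claw": 25},
  {"wx": 0, "wy": 0, "wz": 0, "x": 21.5, "y": 8.6, "z": 0, "claw": 25},
  {"wx": 0, "wy": 0, "wz": 0, "x": 25, "y": 10, "z": 0, "claw": 25},
  {"wx": 0, "wy": 0, "wz": 0, "x": 28, "y": 11.3, "z": 0, "claw": 25},
  {"wx": 0, "wy": 0, "wz": 0, "x": 29.5, "y": 11.8, "z": 0, "claw": 25},
])

```text
clock: 7.3
position: [0.5281, -0.1837, 0.1896]
tool_rot: [-3.139, 0.002, -1.497]
force: [-0.0, 0.8, -2.6]
grip_width: 0.03
```

```bash
python3 - <<'E'
from h import *
inc((.4635,-.39,.19,-1.5))
E
```

```text
t 7.3 pos [ 0.5281 -0.1837  0.1896] rot [-3.139e+00  2.000e-03 -1.497e+00] w 0.03 F [-0.   0.8 -2.6] q [ 0.38  0.43 -0.2   1.78  0.1   0.94 -1.36]
(0.4635, -0.39, 0.19, -1.5) -> xyz cm [20.1   7.96 -0.11] w deg [-0.2  0.1  0.1] rows>= 3.5 0.0
```

>>> jog_arm([
  {"wx": 0, "wy": 0, "wz": 0, "x": 2.5, "y": 1, "z": 0, "claw": 25},
  {"wx": 0, "wy": 0, "wz": 0, "x": 6, "y": 2.4, "z": 0, "claw": 25},
  {"wx": 0, "wy": 0, "wz": 0, "x": 10, "y": 4, "z": 0, "claw": 25},
  {"wx": 0, "wy": 0, "wz": 0, "x": 14, "y": 5.6, "z": 0, "claw": 25},
  {"wx": 0, "wy": 0, "wz": 0, "x": 17, "y": 6.8, "z": 0, "claw": 25},
  {"wx": 0, "wy": 0, "wz": 0, "x": 19.3, "y": 7.7, "z": 0, "claw": 25},
  {"wx": 0, "wy": 0, "wz": 0, "x": 20.1, "y": 8, "z": 0, "claw": 25},
  {"wx": 0, "wy": 0, "wz": 0, "x": 20.1, "y": 8, "z": 3, "claw": 25},
  {"wx": 0, "wy": 0, "wz": 0, "x": 20.1, "y": 8, "z": 6, "claw": 25},
  {"wx": 0, "wy": 0, "wz": 0, "x": 20.1, "y": 8, "z": 6, "claw": 25},
])

```text
clock: 8.55
position: [0.4627, -0.3881, 0.127]
tool_rot: [-3.141, 0.005, -1.496]
force: [-0.2, 0.6, -1.1]
grip_width: 0.0294
```

```bash
python3 - <<'E'
from h import *
f=bot.grab_frame('top');g=bot.grab_frame('scene')
crop(g,330,110,450,230,6,'s10.png');crop(f,310,150,430,270,6,'t10.png')
inc((.4635,-.39,.07,-1.5))
p=np.array(bot.observe()['position'])
print((proj(g,p-[0,0,.065])-[330,110]+.5)*6-.5,(proj(f,p-[0,0,.065])-[310,150]+.5)*6-.5)
print((proj(g,(.4635,-.39,.005))-[330,110]+.5)*6-.5)
E
```

```text
t 8.65 pos [ 0.4639 -0.3894  0.1296] rot [-3.138e+00  2.000e-03 -1.497e+00] w 0.0299 F [-0.   0.6 -2.2] q [ 0.7   0.57 -0.15  1.71  0.1   0.86 -0.98]
(0.4635, -0.39, 0.07, -1.5) -> xyz cm [0.07 0.06 5.96] w deg [-0.2  0.1  0.2] rows>= 1.0 0.0
[371.56851166 351.02566101] [466.31783128 459.85990843]
[342.50542367 447.21506954]
```

View pics/s10.png

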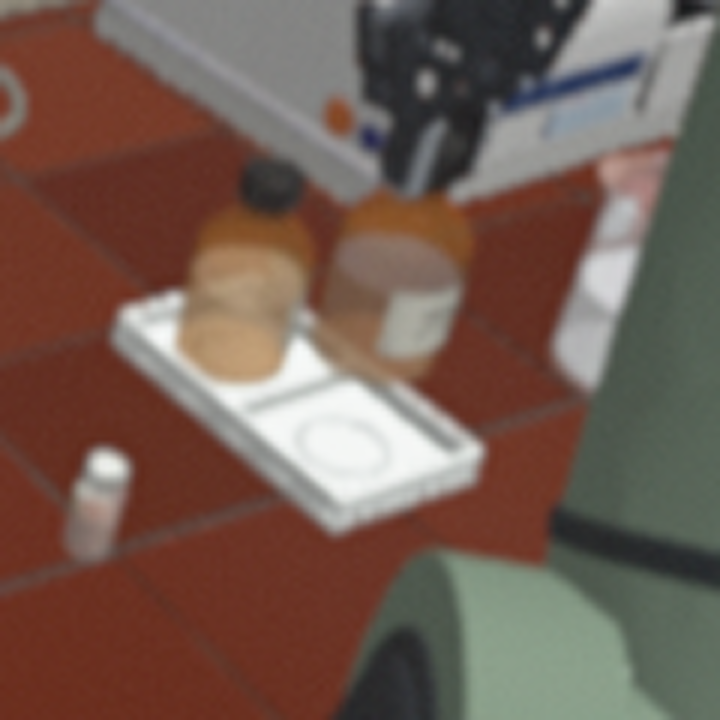

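View pics/t10.png

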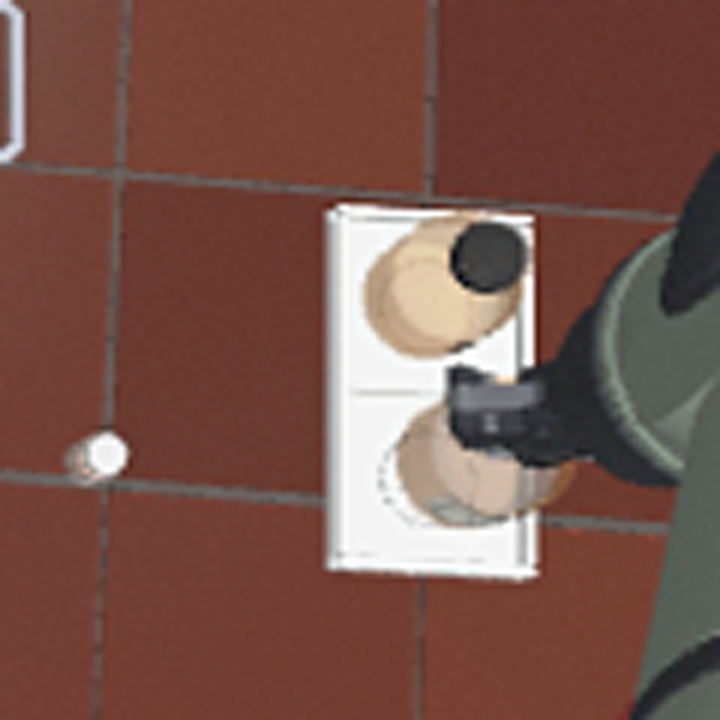

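>>> jog_arm([
  {"wx": 0, "wy": 0, "wz": 0, "x": 0.1, "y": 0.1, "z": 2, "claw": 25},
  {"wx": 0, "wy": 0, "wz": 0, "x": 0.1, "y": 0.1, "z": 3.5, "claw": 25},
  {"wx": 0, "wy": 0, "wz": 0, "x": 0.1, "y": 0.1, "z": 4.5, "claw": 25},
  {"wx": 0, "wy": 0, "wz": 0, "x": 0.1, "y": 0.1, "z": 5.2, "claw": 25},
  {"wx": 0, "wy": 0, "wz": 0, "x": 0.1, "y": 0.1, "z": 5.5, "claw": 25},
  {"wx": 0, "wy": 0, "wz": 0, "x": 0.1, "y": 0.1, "z": 5.6, "claw": 25},
])

```text
clock: 9.4
position: [0.4632, -0.3904, 0.0737]
tool_rot: [-3.138, 0.002, -1.497]
force: [0.9, 0.7, -2.2]
grip_width: 0.0294
```

```bash
python3 - <<'E'
from h import *
f=bot.grab_frame('top');g=bot.grab_frame('scene')
crop(g,330,110,450,230,6,'s11.png');crop(f,310,150,430,270,6,'t11.png')
inc((.4635,-.39,.07,-1.5))
p=np.array(bot.observe()['position'])
print((proj(g,p-[0,0,.065])-[330,110]+.5)*6-.5,(proj(f,p-[0,0,.065])-[310,150]+.5)*6-.5)
E
```

```text
t 9.5 pos [ 0.4633 -0.3905  0.0738] rot [-3.138e+00  2.000e-03 -1.497e+00] w 0.0295 F [-0.5 -0.5 -2.8] q [ 0.7   0.65 -0.14  1.75  0.12  0.75 -0.99]
(0.4635, -0.39, 0.07, -1.5) -> xyz cm [-0.04 -0.03  0.38] w deg [-0.2  0.1  0.2] rows>= 0.1 0.0
[345.42925392 441.32381629] [431.19257364 476.23715061]
```

View pics/s11.png

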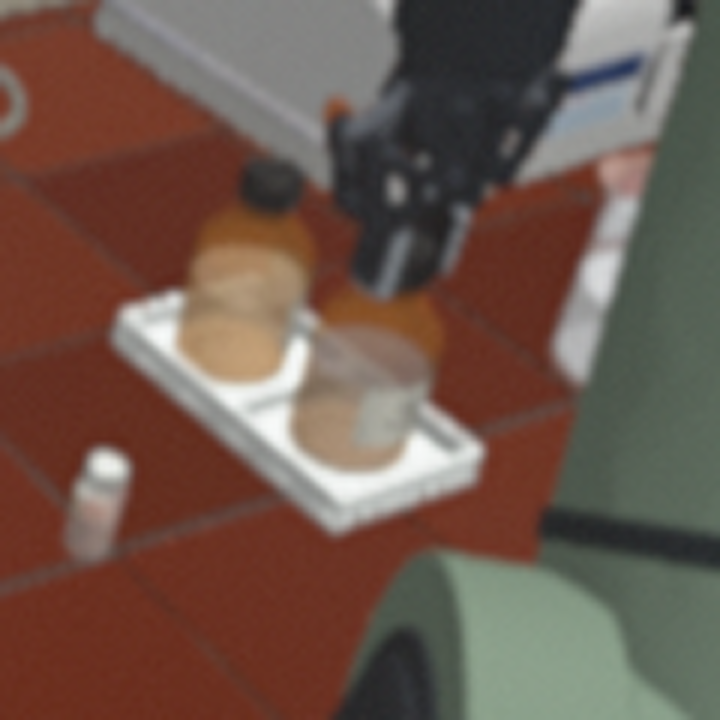

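View pics/t11.png

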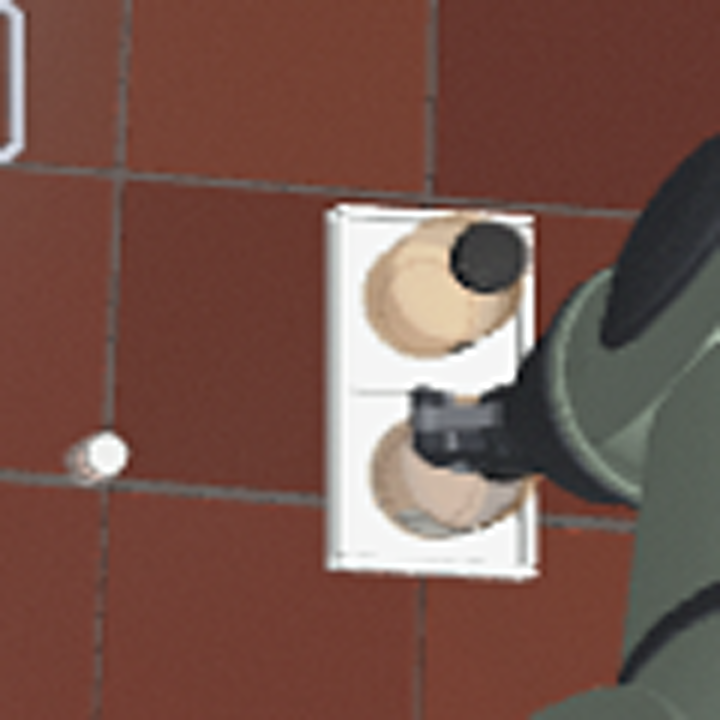

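>>> jog_arm([
  {"wx": 0, "wy": 0, "wz": 0, "x": -0.3, "y": 0, "z": 0, "claw": 25},
  {"wx": 0, "wy": 0, "wz": 0, "x": -0.3, "y": 0, "z": 0.2, "claw": 25},
  {"wx": 0, "wy": 0, "wz": 0, "x": -0.3, "y": 0, "z": 0.4, "claw": 25},
  {"wx": 0, "wy": 0, "wz": 0, "x": -0.3, "y": 0, "z": 0.4, "claw": 25},
])

```text
clock: 10.0
position: [0.4635, -0.3878, 0.0704]
tool_rot: [-3.137, 0.001, -1.497]
force: [-0.3, 1.2, 7.7]
grip_width: 0.0297
```

>>> jog_arm([
  {"wx": 0, "wy": 0, "wz": 0, "x": 0, "y": 0, "z": -0.1, "claw": 40},
  {"wx": 0, "wy": 0, "wz": 0, "x": 0, "y": 0, "z": -0.1, "claw": 55},
  {"wx": 0, "wy": 0, "wz": 0, "x": 0, "y": 0, "z": -0.1, "claw": 65},
  {"wx": 0, "wy": 0, "wz": 0, "x": 0, "y": 0, "z": -2, "claw": 65},
  {"wx": 0, "wy": 0, "wz": 0, "x": 0, "y": 0, "z": -5, "claw": 65},
  {"wx": 0, "wy": 0, "wz": 0, "x": 0, "y": 0, "z": -10, "claw": 65},
  {"wx": 0, "wy": 0, "wz": 0, "x": 0, "y": 0, "z": -13, "claw": 65},
])

```text
clock: 10.88
position: [0.4634, -0.3883, 0.2041]
tool_rot: [-3.135, -0.001, -1.497]
force: [0.3, 0.5, 0.3]
grip_width: 0.0553
```

```bash
python3 - <<'E'
from h import *
f=bot.grab_frame('top');g=bot.grab_frame('scene')
crop(g,330,110,450,230,6,'s12.png')
inc((.456,-.231,.15,-1.5),(.456,-.231,.06,-1.5))
E
```

```text
t 10.97 pos [ 0.4642 -0.389   0.2051] rot [-3.132e+00 -3.000e-03 -1.497e+00] w 0.0554 F [-0.  -0.1  0.5] q [ 0.71  0.48 -0.15  1.65  0.08  1.01 -0.97]
(0.456, -0.231, 0.15, -1.5) -> xyz cm [-15.84  -0.29   5.47] w deg [-0.5 -0.2  0.2] rows>= 2.7 0.1
(0.456, -0.231, 0.06, -1.5) -> xyz cm [-15.86  -0.21  14.47] w deg [-0.5 -0.2  0.2] rows>= 3.4 0.1
```

View pics/s12.png

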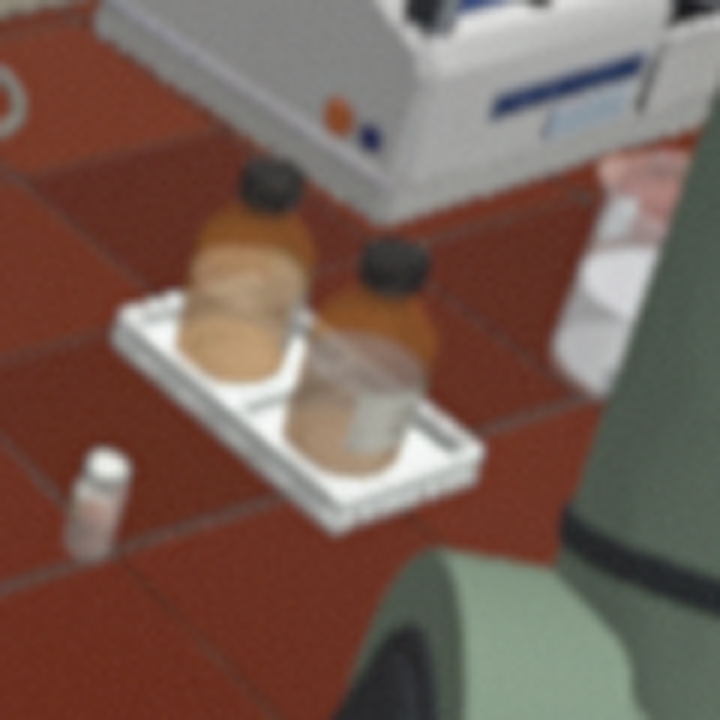

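>>> jog_arm([
  {"wx": 0, "wy": 0, "wz": 0, "x": -4, "y": -0.1, "z": 0, "claw": 60},
  {"wx": 0, "wy": 0, "wz": 0, "x": -8, "y": -0.2, "z": 0, "claw": 60},
  {"wx": 0, "wy": 0, "wz": 0, "x": -12, "y": -0.2, "z": 3, "claw": 60},
  {"wx": 0, "wy": 0, "wz": 0, "x": -15, "y": -0.3, "z": 6, "claw": 60},
  {"wx": 0, "wy": 0, "wz": 0, "x": -15.8, "y": -0.3, "z": 11, "claw": 60},
  {"wx": 0, "wy": 0, "wz": 0, "x": -15.8, "y": -0.3, "z": 15, "claw": 60},
  {"wx": 0, "wy": 0, "wz": 0, "x": -15.8, "y": -0.3, "z": 15.5, "claw": 60},
  {"wx": 0, "wy": 0, "wz": 0, "x": -15.8, "y": -0.3, "z": 15.5, "claw": 60},
])

```text
clock: 11.98
position: [0.4574, -0.2318, 0.0507]
tool_rot: [-3.132, -0.003, -1.497]
force: [-0.2, -0.0, 0.3]
grip_width: 0.0513
```

```bash
python3 - <<'E'
from h import *
f=bot.grab_frame('top');g=bot.grab_frame('scene')
crop(g,290,120,410,240,6,'s13.png');crop(f,280,160,400,280,5,'t13.png')
inc((.457,-.231,.01,-1.5))
p=np.array(bot.observe()['position'])
for z in(0,.02,.03,.04): print(((proj(g,p+[0,0,z])-[290,120]+.5)*6-.5).round(),((proj(f,p+[0,0,z])-[280,160]+.5)*5-.5).round())
E
```

```text
t 12.07 pos [ 0.4578 -0.2321  0.0513] rot [-3.131 -0.004 -1.497] w 0.0512 F [-0.2  0.7 -1. ] q [ 0.48  0.57 -0.16  2.01  0.16  0.56 -1.29]
(0.457, -0.231, 0.01, -1.5) -> xyz cm [-0.13  0.12  4.13] w deg [-0.6 -0.2  0.1] rows>= 0.7 0.1
[348. 401.] [242. 324.]
[356. 367.] [249. 319.]
[360. 350.] [252. 317.]
[364. 332.] [256. 314.]
```

View pics/s13.png

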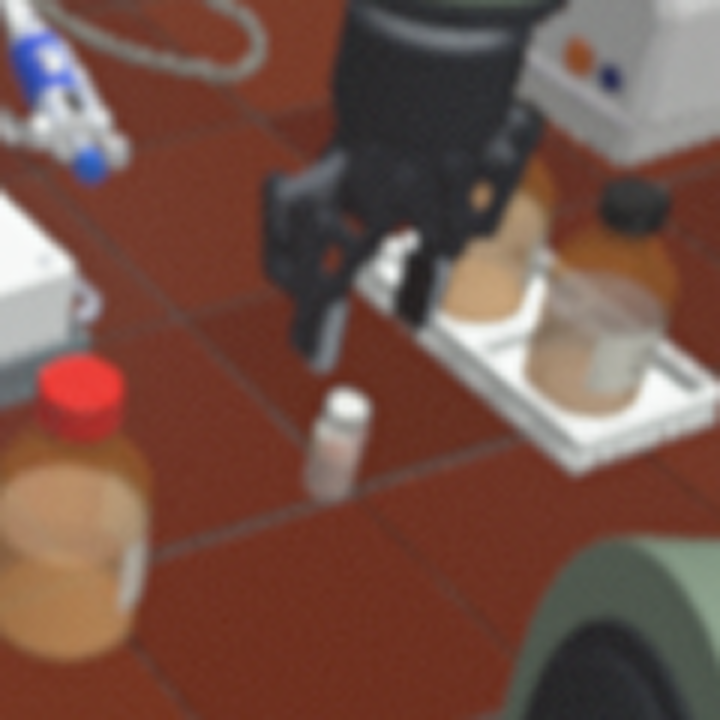

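View pics/t13.png

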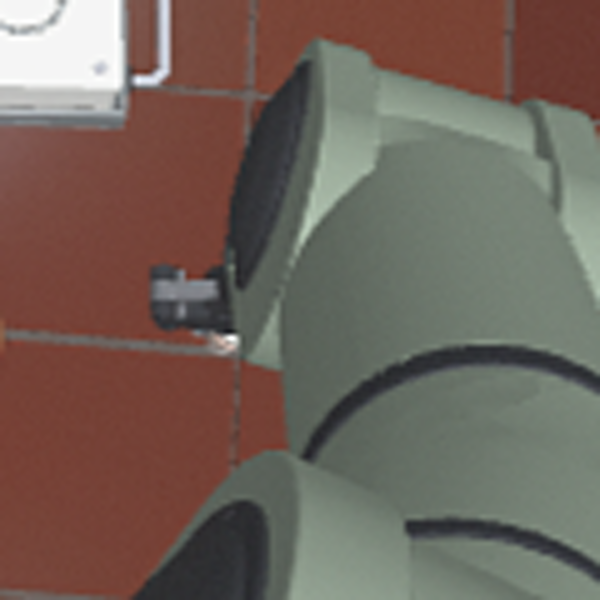

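>>> jog_arm([
  {"wx": 0, "wy": 0, "wz": 0, "x": -0.4, "y": 0.1, "z": 1, "claw": 60},
  {"wx": 0, "wy": 0, "wz": 0, "x": -0.4, "y": 0.1, "z": 2, "claw": 60},
  {"wx": 0, "wy": 0, "wz": 0, "x": -0.4, "y": 0.1, "z": 3, "claw": 60},
  {"wx": 0, "wy": 0, "wz": 0, "x": -0.4, "y": 0.1, "z": 3.5, "claw": 60},
  {"wx": 0, "wy": 0, "wz": 0, "x": -0.4, "y": 0.1, "z": 3.5, "claw": 60},
])

```text
clock: 12.7
position: [0.4567, -0.2282, 0.0158]
tool_rot: [-3.131, -0.003, -1.497]
force: [-0.5, -0.4, -0.4]
grip_width: 0.051
```

```bash
python3 - <<'E'
from h import *
g=bot.grab_frame('scene')
crop(g,290,120,410,240,6,'s14.png')
inc((.457,-.228,.0,-1.5))
E
```

```text
t 12.75 pos [ 0.4569 -0.2283  0.0161] rot [-3.131 -0.004 -1.497] w 0.0513 F [ 0.4 -0.5 -0.7] q [ 0.46  0.63 -0.14  2.03  0.18  0.48 -1.32]
(0.457, -0.228, 0.0, -1.5) -> xyz cm [-0.03  0.    1.61] w deg [-0.6 -0.2  0.1] rows>= 0.3 0.1
```

View pics/s14.png

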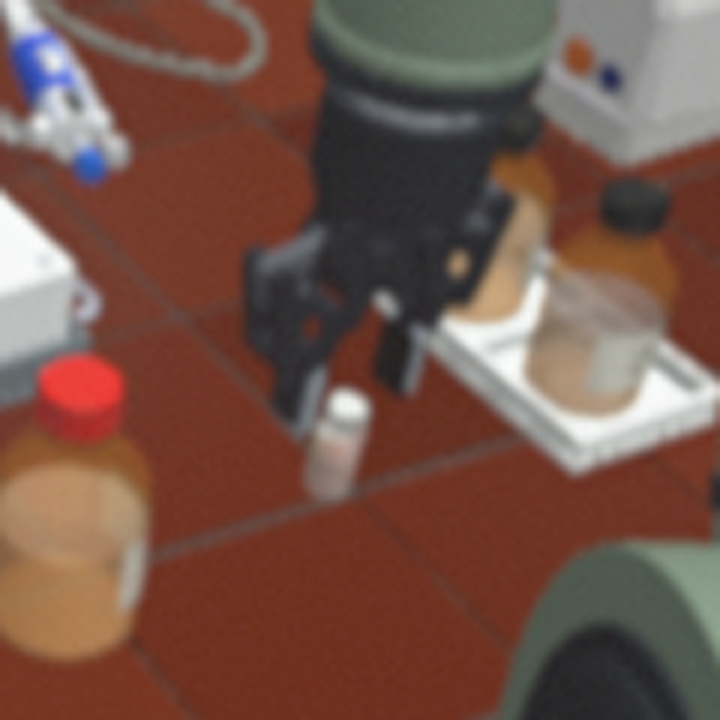

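>>> jog_arm([
  {"wx": 0, "wy": 0, "wz": 0, "x": 0, "y": 0, "z": 0.8, "claw": 60},
  {"wx": 0, "wy": 0, "wz": 0, "x": 0, "y": 0, "z": 1.6, "claw": 60},
  {"wx": 0, "wy": 0, "wz": 0, "x": 0, "y": 0, "z": 1.6, "claw": 45},
  {"wx": 0, "wy": 0, "wz": 0, "x": 0, "y": 0, "z": 1.6, "claw": 35},
  {"wx": 0, "wy": 0, "wz": 0, "x": 0, "y": 0, "z": 1.6, "claw": 28},
  {"wx": 0, "wy": 0, "wz": 0, "x": 0, "y": 0, "z": 1.6, "claw": 20},
  {"wx": 0, "wy": 0, "wz": 0, "x": 0, "y": 0, "z": 1.6, "claw": 15},
  {"wx": 0, "wy": 0, "wz": 0, "x": 0, "y": 0, "z": 1.6, "claw": 15},
], squeeze=20)

```text
clock: 13.75
position: [0.4572, -0.2285, 0.0003]
tool_rot: [-3.131, -0.004, -1.498]
force: [0.6, -0.3, 4.9]
grip_width: 0.0199
```

```bash
python3 - <<'E'
from h import *
g=bot.grab_frame('scene')
crop(g,290,120,410,240,6,'s15.png')
inc((.457,-.228,.1,-1.5))
E
```

```text
t 13.8 pos [ 4.572e-01 -2.284e-01  3.000e-04] rot [-3.131 -0.004 -1.497] w 0.0194 F [-0.3 -0.1  4.7] q [ 0.45  0.66 -0.14  2.04  0.19  0.45 -1.33]
(0.457, -0.228, 0.1, -1.5) -> xyz cm [-0.   -0.09 -9.97] w deg [-0.6 -0.2  0.1] rows>= 1.6 0.1
```

View pics/s15.png

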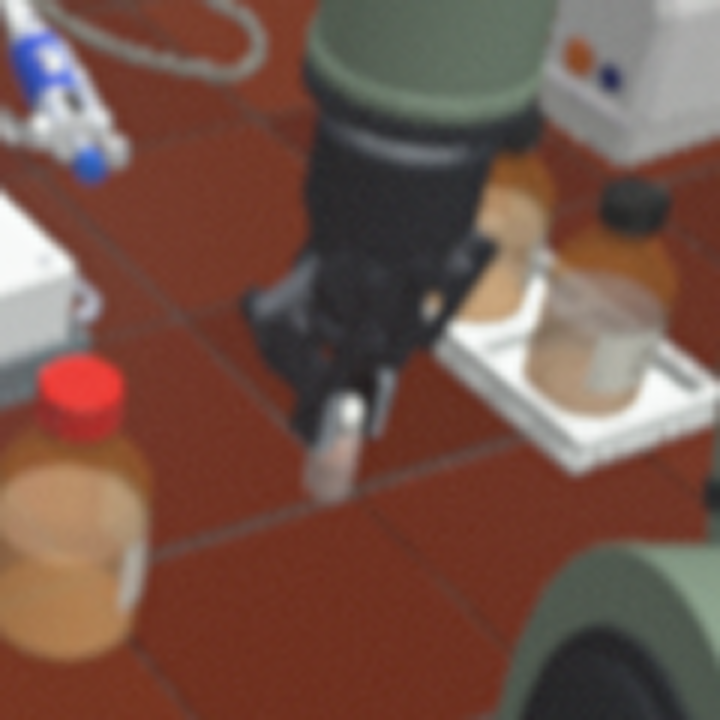

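>>> jog_arm([
  {"wx": 0, "wy": 0, "wz": 0, "x": 0, "y": 0, "z": -0.5, "claw": 15},
  {"wx": 0, "wy": 0, "wz": 0, "x": 0, "y": 0, "z": -1.5, "claw": 15},
  {"wx": 0, "wy": 0, "wz": 0, "x": 0, "y": 0, "z": -3, "claw": 15},
  {"wx": 0, "wy": 0, "wz": 0, "x": 0, "y": 0, "z": -3, "claw": 15},
])

```text
clock: 14.3
position: [0.4576, -0.2287, 0.0317]
tool_rot: [-3.129, -0.005, -1.498]
force: [-0.3, -0.6, 0.2]
grip_width: 0.0202
```

```bash
python3 - <<'E'
from h import *
g=bot.grab_frame('scene')
crop(g,310,140,390,220,9,'s16.png')
inc((.457,-.228,.12,-1.5),(.6325,-.1,.12,-1.5))
E
```

```text
t 14.35 pos [ 0.4573 -0.2286  0.0311] rot [-3.129 -0.005 -1.498] w 0.0205 F [ 0.2  0.  -0.6] q [ 0.46  0.6  -0.15  2.03  0.17  0.51 -1.31]
(0.457, -0.228, 0.12, -1.5) -> xyz cm [-0.02 -0.08 -8.89] w deg [-0.7 -0.3  0.1] rows>= 1.4 0.1
(0.6325, -0.1, 0.12, -1.5) -> xyz cm [-11.5  -18.52  -8.72] w deg [-0.7 -0.3  0.1] rows>= 3.8 0.1
```

View pics/s16.png

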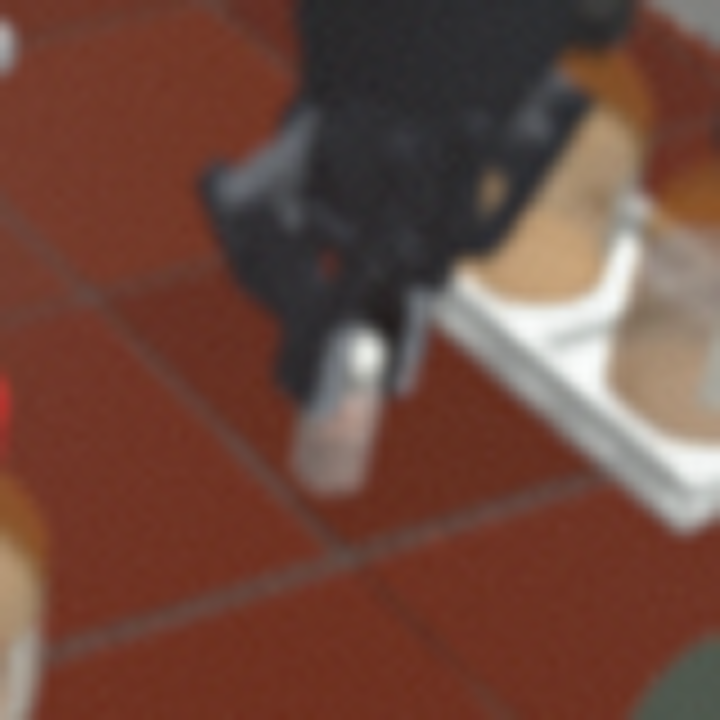

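>>> jog_arm([
  {"wx": 0, "wy": 0, "wz": 0, "x": 0, "y": 0, "z": -3, "claw": 15},
  {"wx": 0, "wy": 0, "wz": 0, "x": 0, "y": 0, "z": -6, "claw": 15},
  {"wx": 0, "wy": 0, "wz": 0, "x": 0, "y": 0, "z": -8.5, "claw": 15},
  {"wx": 0.5, "wy": 0, "wz": 0, "x": -2, "y": -3.2, "z": -8.7, "claw": 15},
  {"wx": 0.5, "wy": 0, "wz": 0, "x": -4.5, "y": -7, "z": -8.7, "claw": 15},
  {"wx": 0.5, "wy": 0, "wz": 0, "x": -7, "y": -11, "z": -8.7, "claw": 15},
  {"wx": 0.5, "wy": 0, "wz": 0, "x": -9.5, "y": -15, "z": -8.7, "claw": 15},
  {"wx": 0.5, "wy": 0, "wz": 0, "x": -11, "y": -18, "z": -8.7, "claw": 15},
  {"wx": 0.5, "wy": 0, "wz": 0, "x": -11.7, "y": -18.6, "z": -8.7, "claw": 15},
  {"wx": 0.5, "wy": 0, "wz": 0, "x": -11.7, "y": -18.6, "z": -8.7, "claw": 15},
])

```text
clock: 15.6
position: [0.6326, -0.0978, 0.1193]
tool_rot: [-3.122, -0.005, -1.497]
force: [-0.2, -1.3, 0.0]
grip_width: 0.0203
```

```bash
python3 - <<'E'
from h import *
g=bot.grab_frame('scene'); f=bot.grab_frame('top')
crop(g,230,90,330,190,7,'s17.png'); crop(f,230,110,330,210,6,'t17.png')
inc((.633,-.098,.08,-1.5),(.633,-.098,.047,-1.5))
p=np.array(bot.observe()['position'])
print((proj(g,p)-[230,90]+.5)*7-.5)
print((proj(g,(.6327,-.1008,.067))-[230,90]+.5)*7-.5)
E
```

```text
t 15.7 pos [ 0.6323 -0.099   0.1197] rot [-3.121 -0.005 -1.499] w 0.0202 F [-0.1 -0.7 -0.6] q [ 0.18  0.63 -0.18  1.64  0.14  0.86 -1.56]
(0.633, -0.098, 0.08, -1.5) -> xyz cm [-0.12 -0.    3.97] w deg [-1.2 -0.3  0.1] rows>= 0.6 0.1
(0.633, -0.098, 0.047, -1.5) -> xyz cm [-0.13  0.07  7.27] w deg [-1.2 -0.3  0.1] rows>= 1.2 0.1
[334.25943362 384.69269228]
[330.46202771 489.51234844]
```

View pics/s17.png

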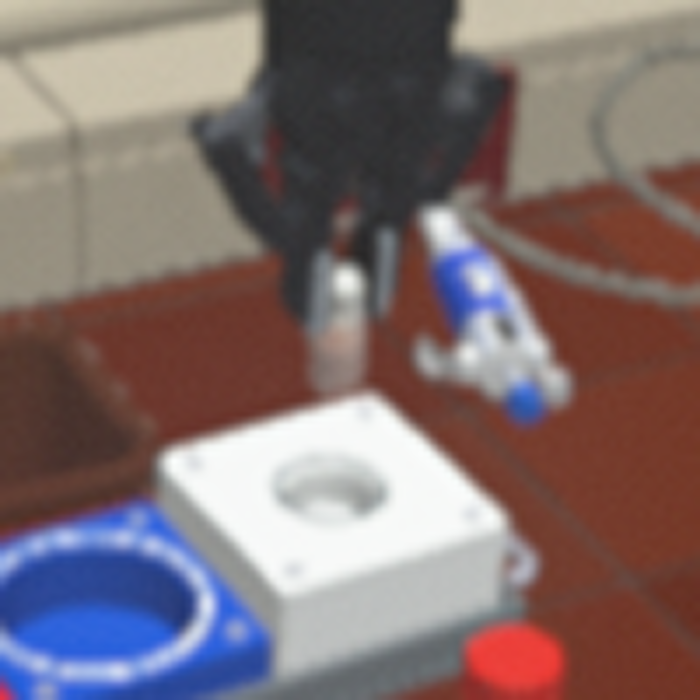

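View pics/t17.png

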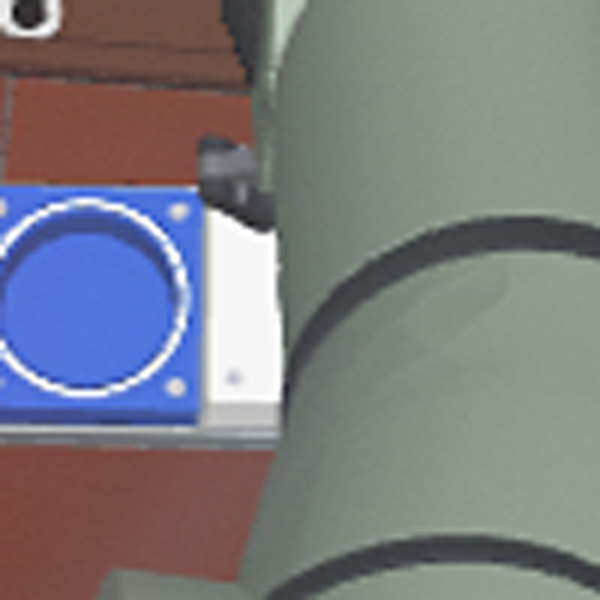

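>>> jog_arm([
  {"wx": -0.6, "wy": -0.3, "wz": 0, "x": -0.1, "y": 0, "z": 1.5, "claw": 15},
  {"wx": -1.2, "wy": -0.3, "wz": 0, "x": -0.1, "y": 0, "z": 3, "claw": 15},
  {"wx": -1.2, "wy": -0.3, "wz": 0, "x": -0.1, "y": 0, "z": 4.5, "claw": 15},
  {"wx": -1.2, "wy": -0.3, "wz": 0, "x": -0.1, "y": 0.1, "z": 5.5, "claw": 15},
  {"wx": -1.2, "wy": -0.3, "wz": 0, "x": -0.1, "y": 0.1, "z": 6.2, "claw": 15},
  {"wx": -1.2, "wy": -0.3, "wz": 0, "x": -0.1, "y": 0.1, "z": 6.5, "claw": 15},
  {"wx": -1.2, "wy": -0.3, "wz": 0, "x": -0.1, "y": 0.1, "z": 6.5, "claw": 15},
])

```text
clock: 16.58
position: [0.6326, -0.0983, 0.0547]
tool_rot: [3.141, 0.0, -1.498]
force: [0.1, 0.2, 0.1]
grip_width: 0.0201
```

```bash
python3 - <<'E'
from h import *
g=bot.grab_frame('scene')
crop(g,230,90,330,190,7,'s18.png')
inc((.633,-.098,.046,-1.5))
E
```

```text
t 16.62 pos [ 0.6327 -0.0983  0.0549] rot [ 3.141  0.    -1.498] w 0.0202 F [0.3 0.2 0.2] q [ 0.17  0.72 -0.17  1.66  0.16  0.78 -1.57]
(0.633, -0.098, 0.046, -1.5) -> xyz cm [-0.02 -0.03  0.89] w deg [0.  0.  0.1] rows>= 0.1 0.0
```

View pics/s18.png

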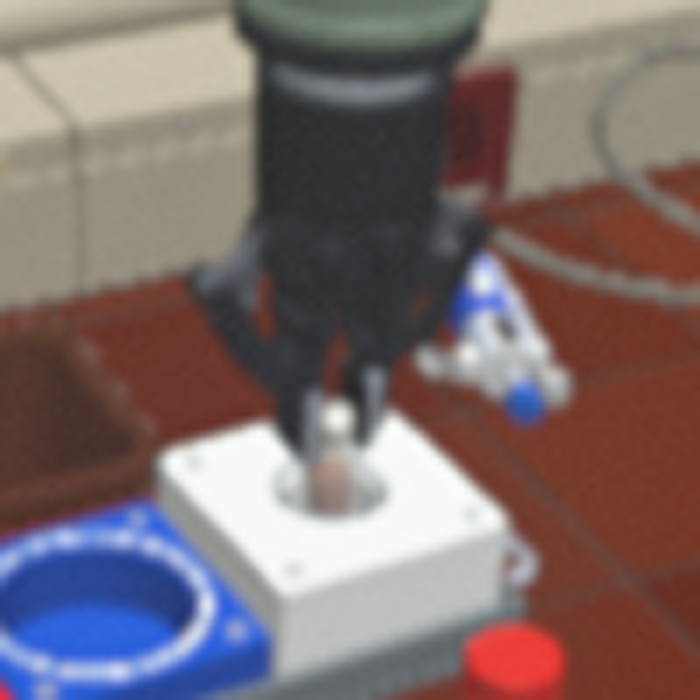

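Well in the mouth and centred. Last 10 mm gently.

>>> jog_arm([
  {"wx": 0, "wy": 0, "wz": 0, "x": 0, "y": 0, "z": 0.3, "claw": 15},
  {"wx": 0, "wy": 0, "wz": 0, "x": 0, "y": 0, "z": 0.6, "claw": 15},
  {"wx": 0, "wy": 0, "wz": 0, "x": 0, "y": 0, "z": 0.8, "claw": 15},
  {"wx": 0, "wy": 0, "wz": 0, "x": 0, "y": 0, "z": 0.9, "claw": 15},
  {"wx": 0, "wy": 0, "wz": 0, "x": 0, "y": 0, "z": 0.9, "claw": 15},
])

```text
clock: 17.25
position: [0.6327, -0.0983, 0.0459]
tool_rot: [3.141, 0.0, -1.499]
force: [-0.2, 0.2, -0.4]
grip_width: 0.0201
```

>>> jog_arm([
  {"wx": 0, "wy": 0, "wz": 0, "x": 0, "y": 0, "z": 0.1, "claw": 15},
  {"wx": 0, "wy": 0, "wz": 0, "x": 0, "y": 0, "z": 0.2, "claw": 15},
  {"wx": 0, "wy": 0, "wz": 0, "x": 0, "y": 0, "z": 0.2, "claw": 15},
])

```text
clock: 17.62
position: [0.6336, -0.0986, 0.0449]
tool_rot: [-3.14, -0.0, -1.499]
force: [-0.9, -1.0, 11.3]
grip_width: 0.02
```

>>> jog_arm([
  {"wx": 0, "wy": 0, "wz": 0, "x": 0, "y": 0, "z": -0.1, "claw": 25},
  {"wx": 0, "wy": 0, "wz": 0, "x": 0, "y": 0, "z": -0.1, "claw": 35},
  {"wx": 0, "wy": 0, "wz": 0, "x": 0, "y": 0, "z": -0.1, "claw": 50},
  {"wx": 0, "wy": 0, "wz": 0, "x": 0, "y": 0, "z": -0.5, "claw": 55},
  {"wx": 0, "wy": 0, "wz": 0, "x": 0, "y": 0, "z": -4, "claw": 55},
  {"wx": 0, "wy": 0, "wz": 0, "x": 0, "y": 0, "z": -8, "claw": 55},
  {"wx": 0, "wy": 0, "wz": 0, "x": 0, "y": 0, "z": -13, "claw": 65},
  {"wx": 0, "wy": 0, "wz": 0, "x": 0, "y": 0, "z": -15, "claw": 65},
])

```text
clock: 18.62
position: [0.6342, -0.0986, 0.1982]
tool_rot: [-3.136, -0.001, -1.499]
force: [0.4, 1.3, -0.0]
grip_width: 0.0557
```

```bash
python3 - <<'E'
from h import *
g=bot.grab_frame('scene')
crop(g,230,90,330,190,7,'s19.png')
inc((.436,-.064,.2,-1.5),(.436,-.064,.1,-1.5))
E
```

```text
t 18.68 pos [ 0.6348 -0.0987  0.1997] rot [-3.135e+00 -1.000e-03 -1.499e+00] w 0.0558 F [ 0.5 -0.3  2.8] q [ 0.19  0.55 -0.19  1.55  0.12  1.04 -1.53]
(0.436, -0.064, 0.2, -1.5) -> xyz cm [-4.89 19.58 -0.17] w deg [-0.4 -0.1  0.1] rows>= 3.2 0.0
(0.436, -0.064, 0.1, -1.5) -> xyz cm [-4.9  19.65  9.83] w deg [-0.4 -0.1  0.1] rows>= 3.6 0.0
```

View pics/s19.png

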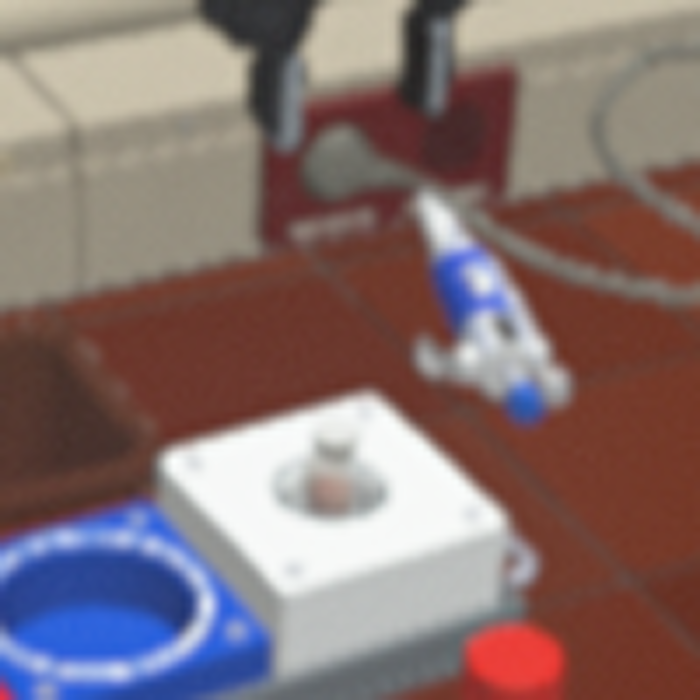

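>>> jog_arm([
  {"wx": 0, "wy": 0, "wz": 0, "x": -1, "y": 4, "z": 0, "claw": 65},
  {"wx": 0, "wy": 0, "wz": 0, "x": -2, "y": 8.5, "z": 0, "claw": 65},
  {"wx": 0, "wy": 0, "wz": 0, "x": -3.3, "y": 13.5, "z": 0, "claw": 65},
  {"wx": -0.4, "wy": 0, "wz": 0, "x": -4.5, "y": 18, "z": 0, "claw": 65},
  {"wx": -0.4, "wy": 0, "wz": 0, "x": -4.9, "y": 19.6, "z": 0, "claw": 65},
  {"wx": -0.4, "wy": 0, "wz": 0, "x": -4.9, "y": 19.6, "z": 3, "claw": 65},
  {"wx": -0.4, "wy": 0, "wz": 0, "x": -4.9, "y": 19.6, "z": 6, "claw": 65},
  {"wx": -0.4, "wy": 0, "wz": 0, "x": -4.9, "y": 19.6, "z": 9, "claw": 65},
  {"wx": -0.4, "wy": 0, "wz": 0, "x": -4.9, "y": 19.6, "z": 9, "claw": 65},
])

```text
clock: 19.8
position: [0.4357, -0.0639, 0.107]
tool_rot: [3.138, -0.001, -1.499]
force: [0.0, -0.3, 0.4]
grip_width: 0.0552
```

```bash
python3 - <<'E'
from h import *
g=bot.grab_frame('scene')
crop(g,240,110,360,230,6,'s20.png')
inc((.436,-.064,.078,-1.5))
E
```

```text
t 19.85 pos [ 0.4364 -0.0639  0.1082] rot [ 3.140e+00 -1.000e-03 -1.499e+00] w 0.0552 F [0.9 0.1 0.1] q [ 0.18  0.38 -0.21  2.14  0.14  0.63 -1.63]
(0.436, -0.064, 0.078, -1.5) -> xyz cm [0.   0.04 3.02] w deg [ 0.1 -0.1  0.1] rows>= 0.5 0.0
```

View pics/s20.png

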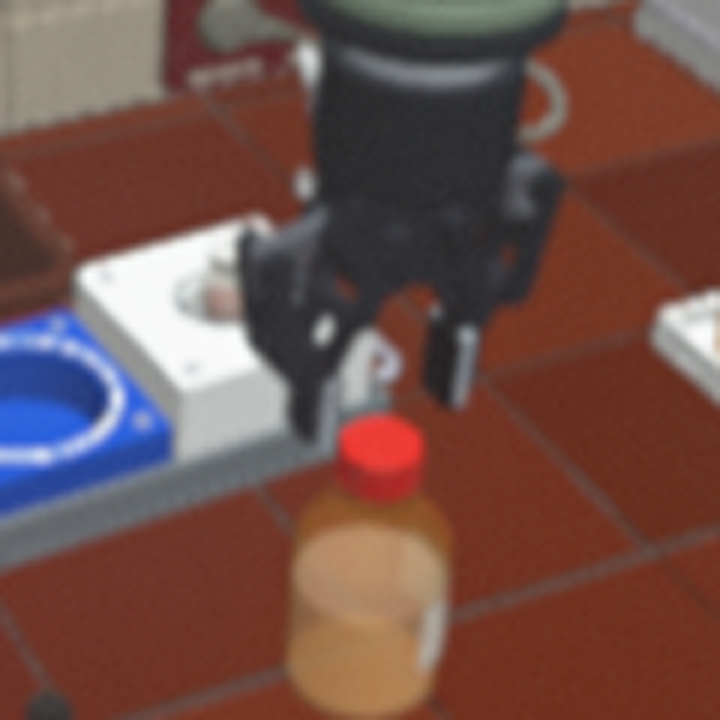

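>>> jog_arm([
  {"wx": 0, "wy": 0, "wz": 0, "x": 0, "y": 0, "z": 1, "claw": 65},
  {"wx": 0, "wy": 0, "wz": 0, "x": 0, "y": 0, "z": 2, "claw": 65},
  {"wx": 0, "wy": 0, "wz": 0, "x": 0, "y": 0, "z": 2.9, "claw": 65},
  {"wx": 0, "wy": 0, "wz": 0, "x": 0, "y": 0, "z": 2.9, "claw": 55},
  {"wx": 0, "wy": 0, "wz": 0, "x": 0, "y": 0, "z": 2.9, "claw": 47},
  {"wx": 0, "wy": 0, "wz": 0, "x": 0, "y": 0, "z": 2.9, "claw": 40},
  {"wx": 0, "wy": 0, "wz": 0, "x": 0, "y": 0, "z": 2.9, "claw": 30},
  {"wx": 0, "wy": 0, "wz": 0, "x": 0, "y": 0, "z": 2.9, "claw": 30},
], squeeze=40)

```text
clock: 20.85
position: [0.4368, -0.0642, 0.0796]
tool_rot: [3.141, -0.001, -1.499]
force: [0.3, -2.8, 7.2]
grip_width: 0.034
```

```bash
python3 - <<'E'
from h import *
g=bot.grab_frame('scene')
crop(g,240,110,360,230,6,'s21.png')
inc((.436,-.064,.078,-1.5))
E
```

```text
t 20.9 pos [ 0.4368 -0.0642  0.0796] rot [ 3.141e+00 -1.000e-03 -1.499e+00] w 0.0342 F [-0.4 -2.9  6.8] q [ 0.17  0.44 -0.2   2.16  0.16  0.55 -1.65]
(0.436, -0.064, 0.078, -1.5) -> xyz cm [-0.02  0.07  0.16] w deg [ 0.  -0.1  0.1] rows>= 0.0 0.0
```

View pics/s21.png

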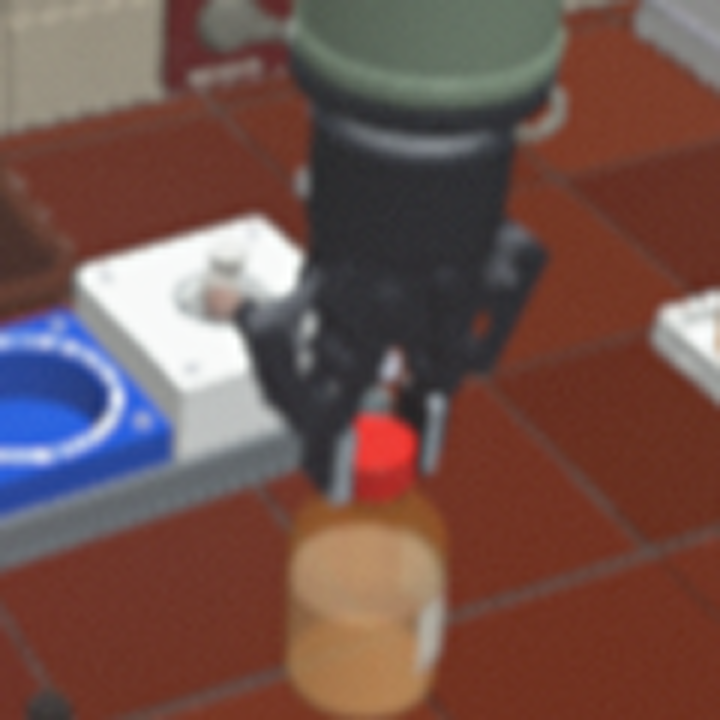

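>>> jog_arm([
  {"wx": 0, "wy": 0, "wz": 0, "x": 0, "y": 0, "z": -0.5, "claw": 30},
  {"wx": 0, "wy": 0, "wz": 0, "x": 0, "y": 0, "z": -2, "claw": 30},
  {"wx": 0, "wy": 0, "wz": 0, "x": 0, "y": 0, "z": -5, "claw": 30},
  {"wx": 0, "wy": 0, "wz": 0, "x": 0, "y": 0, "z": -9, "claw": 30},
  {"wx": 0, "wy": 0, "wz": 0, "x": 0, "y": 0, "z": -12, "claw": 30},
  {"wx": 0, "wy": 0, "wz": 0, "x": 0, "y": 0, "z": -12, "claw": 30},
], squeeze=50)

```text
clock: 21.65
position: [0.4377, -0.064, 0.2015]
tool_rot: [-3.139, -0.002, -1.499]
force: [-0.3, 0.1, -2.4]
grip_width: 0.0339
```

```bash
python3 - <<'E'
from h import *
inc((.6175,.126,.2,-1.5))
E
```

```text
t 21.65 pos [ 0.4377 -0.064   0.2015] rot [-3.139e+00 -2.000e-03 -1.499e+00] w 0.0339 F [-0.3  0.1 -2.4] q [ 0.22  0.23 -0.24  2.05  0.08  0.86 -1.57]
(0.6175, 0.126, 0.2, -1.5) -> xyz cm [-17.66 -19.29   0.17] w deg [-0.2 -0.1  0.1] rows>= 4.2 0.0
```

>>> jog_arm([
  {"wx": 0, "wy": 0, "wz": 0, "x": -1.5, "y": -1.6, "z": 0, "claw": 30},
  {"wx": 0, "wy": 0, "wz": 0, "x": -4, "y": -4.4, "z": 0, "claw": 30},
  {"wx": 0, "wy": 0, "wz": 0, "x": -7, "y": -7.6, "z": 0, "claw": 30},
  {"wx": 0, "wy": 0, "wz": 0, "x": -10, "y": -10.9, "z": 0, "claw": 30},
  {"wx": 0, "wy": 0, "wz": 0, "x": -13, "y": -14.2, "z": 0, "claw": 30},
  {"wx": 0, "wy": 0, "wz": 0, "x": -15.5, "y": -17, "z": 0, "claw": 30},
  {"wx": 0, "wy": 0, "wz": 0, "x": -17.2, "y": -18.8, "z": 0, "claw": 30},
  {"wx": -0.2, "wy": 0, "wz": 0, "x": -17.7, "y": -19.3, "z": 2, "claw": 30},
  {"wx": -0.2, "wy": 0, "wz": 0, "x": -17.7, "y": -19.3, "z": 4, "claw": 30},
  {"wx": -0.2, "wy": 0, "wz": 0, "x": -17.7, "y": -19.3, "z": 4.5, "claw": 30},
])

```text
clock: 22.9
position: [0.616, 0.1253, 0.154]
tool_rot: [3.137, -0.003, -1.499]
force: [0.7, 0.1, -0.9]
grip_width: 0.0336
```

```bash
python3 - <<'E'
from h import *
g=bot.grab_frame('scene')
crop(g,150,100,270,220,6,'s22.png')
inc((.6175,.126,.15,-1.5),(.6175,.126,.0906,-1.5))
p=np.array(bot.observe()['position'])
print((proj(g,p-[0,0,.0796])-[150,100]+.5)*6-.5)
print((proj(g,(.6175,.1234,.045))-[150,100]+.5)*6-.5)
E
```

```text
t 22.95 pos [0.6164 0.1254 0.1545] rot [ 3.138e+00 -3.000e-03 -1.500e+00] w 0.0339 F [ 0.5 -0.4 -1.9] q [-0.12  0.59 -0.26  1.62  0.18  0.96 -1.94]
(0.6175, 0.126, 0.15, -1.5) -> xyz cm [-0.06 -0.12  0.45] w deg [ 0.2 -0.2  0. ] rows>= 0.1 0.0
(0.6175, 0.126, 0.0906, -1.5) -> xyz cm [-0.07 -0.14  6.39] w deg [ 0.2 -0.2  0. ] rows>= 1.0 0.0
[335.28027472 478.35686808]
[343.10818151 527.40292898]
```

View pics/s22.png

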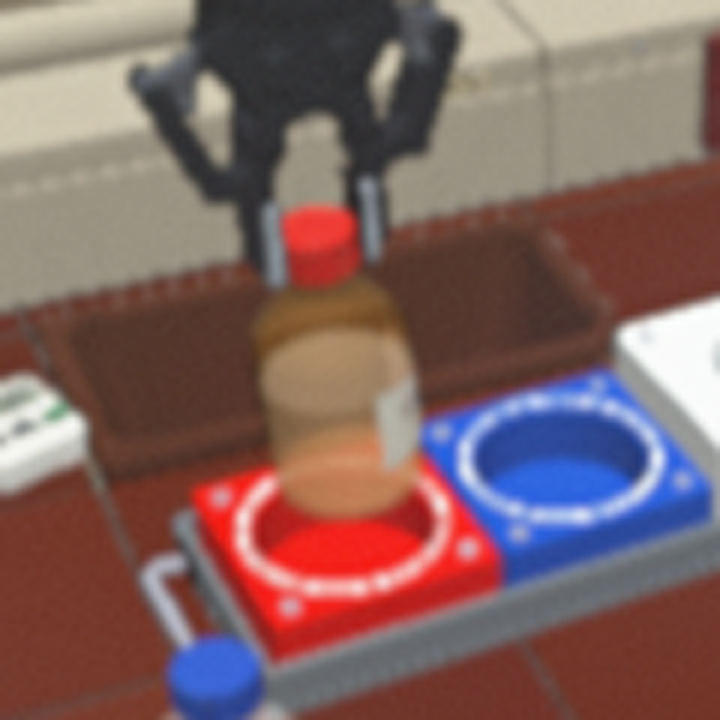

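>>> jog_arm([
  {"wx": 0, "wy": 0, "wz": 0, "x": -0.3, "y": -0.1, "z": 0.5, "claw": 30},
  {"wx": 0, "wy": 0, "wz": 0, "x": -0.3, "y": -0.1, "z": 2, "claw": 30},
  {"wx": 0, "wy": 0, "wz": 0, "x": -0.3, "y": -0.1, "z": 3, "claw": 30},
  {"wx": 0, "wy": 0, "wz": 0, "x": -0.3, "y": -0.1, "z": 4, "claw": 30},
  {"wx": 0, "wy": 0, "wz": 0, "x": -0.3, "y": -0.1, "z": 5, "claw": 30},
  {"wx": 0, "wy": 0, "wz": 0, "x": -0.3, "y": -0.1, "z": 5.6, "claw": 30},
  {"wx": 0, "wy": 0, "wz": 0, "x": -0.3, "y": -0.1, "z": 5.9, "claw": 30},
  {"wx": 0, "wy": 0, "wz": 0, "x": -0.3, "y": -0.1, "z": 6, "claw": 30},
])

```text
clock: 23.95
position: [0.617, 0.1283, 0.0945]
tool_rot: [3.138, -0.003, -1.5]
force: [0.5, -0.2, -2.3]
grip_width: 0.0336
```

```bash
python3 - <<'E'
from h import *
g=bot.grab_frame('scene')
crop(g,150,100,270,220,6,'s23.png')
inc((.6175,.128,.0906,-1.5))
E
```

```text
t 24.0 pos [0.617  0.1283 0.0945] rot [ 3.138e+00 -3.000e-03 -1.499e+00] w 0.0345 F [-0.7 -0.3 -1.8] q [-0.14  0.66 -0.25  1.66  0.2   0.85 -1.97]
(0.6175, 0.128, 0.0906, -1.5) -> xyz cm [ 0.03 -0.05  0.39] w deg [ 0.2 -0.2  0. ] rows>= 0.1 0.0
```

View pics/s23.png

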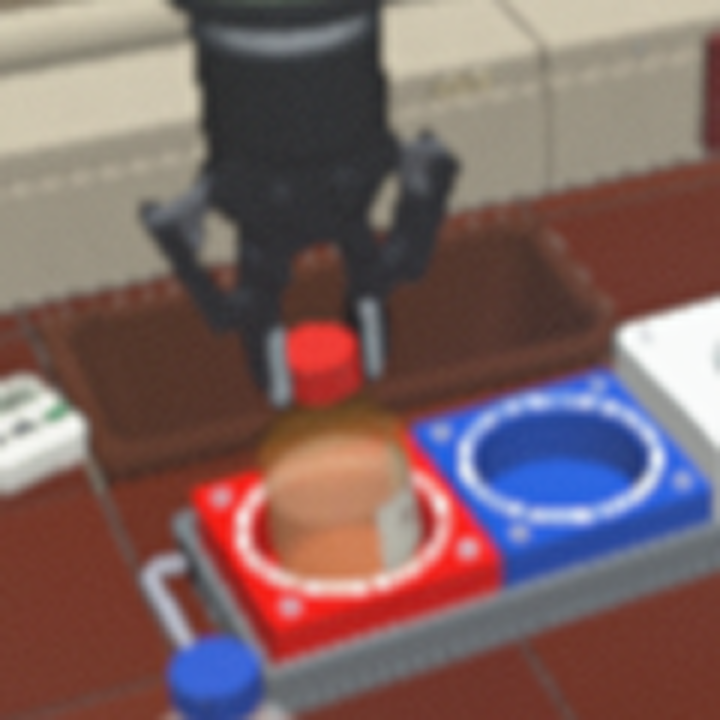

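Inside the well, no side force. Last 4 mm.

>>> jog_arm([
  {"wx": 0, "wy": 0, "wz": 0, "x": 0, "y": 0, "z": 0.2, "claw": 30},
  {"wx": 0, "wy": 0, "wz": 0, "x": 0, "y": 0, "z": 0.3, "claw": 30},
  {"wx": 0, "wy": 0, "wz": 0, "x": 0, "y": 0, "z": 0.4, "claw": 30},
  {"wx": 0, "wy": 0, "wz": 0, "x": 0, "y": 0, "z": 0.4, "claw": 30},
])

```text
clock: 24.5
position: [0.6172, 0.1283, 0.0908]
tool_rot: [3.138, -0.003, -1.5]
force: [0.4, 0.6, 1.9]
grip_width: 0.0342
```

>>> jog_arm([
  {"wx": 0, "wy": 0, "wz": 0, "x": 0, "y": 0, "z": 0.1, "claw": 30},
  {"wx": 0, "wy": 0, "wz": 0, "x": 0, "y": 0, "z": 0, "claw": 50},
  {"wx": 0, "wy": 0, "wz": 0, "x": 0, "y": 0, "z": 0, "claw": 60},
  {"wx": 0, "wy": 0, "wz": 0, "x": 0, "y": 0, "z": 0, "claw": 70},
  {"wx": 0, "wy": 0, "wz": 0, "x": 0, "y": 0, "z": -2, "claw": 70},
  {"wx": 0, "wy": 0, "wz": 0, "x": 0, "y": 0, "z": -6, "claw": 70},
  {"wx": 0, "wy": 0, "wz": 0, "x": 0, "y": 0, "z": -11, "claw": 70},
  {"wx": 0, "wy": 0, "wz": 0, "x": 0, "y": 0, "z": -11, "claw": 70},
])

```text
clock: 25.5
position: [0.6195, 0.1293, 0.206]
tool_rot: [-3.138, -0.001, -1.5]
force: [-0.1, 0.0, -1.2]
grip_width: 0.06
```

```bash
python3 - <<'E'
from h import *
g=bot.grab_frame('scene')
crop(g,150,100,270,220,6,'s24.png')
inc((.463,.224,.2,-1.5),(.463,.224,.1,-1.5))
E
```

```text
t 25.55 pos [0.6184 0.1288 0.2036] rot [-3.141e+00 -2.000e-03 -1.500e+00] w 0.0596 F [-0.5  0.2 -0.6] q [-0.12  0.54 -0.27  1.57  0.16  1.06 -1.93]
(0.463, 0.224, 0.2, -1.5) -> xyz cm [-10.6   14.83   0.33] w deg [-0.  -0.1  0. ] rows>= 2.9 0.0
(0.463, 0.224, 0.1, -1.5) -> xyz cm [-10.62  14.83  10.33] w deg [-0.  -0.1  0. ] rows>= 3.4 0.0
```

View pics/s24.png

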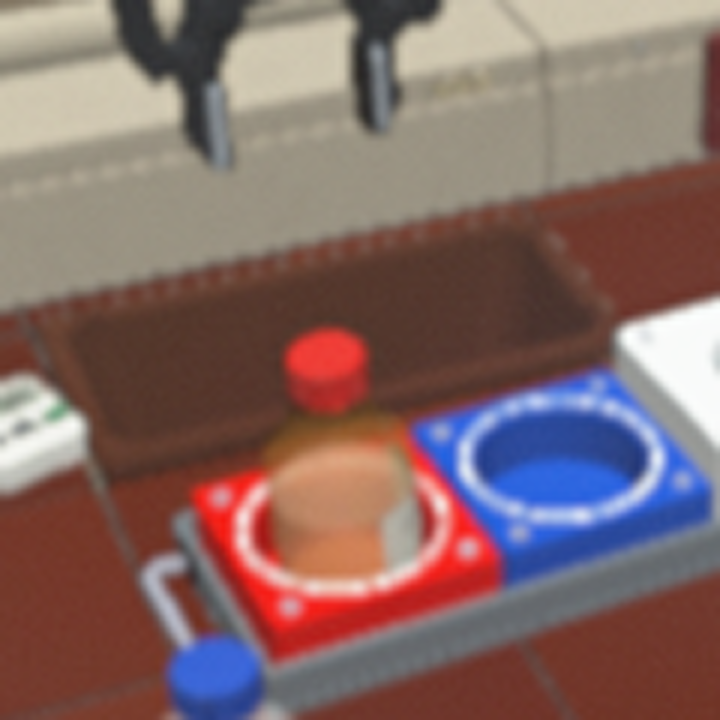

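```bash
python3 - <<'E'
from h import *
inc((.464,.224,.2,-1.3),(.464,.224,.108,-1.3))
E
```

```text
t 25.55 pos [0.6184 0.1288 0.2036] rot [-3.141e+00 -2.000e-03 -1.500e+00] w 0.0596 F [-0.5  0.2 -0.6] q [-0.12  0.54 -0.27  1.57  0.16  1.06 -1.93]
(0.464, 0.224, 0.2, -1.3) -> xyz cm [-10.59  14.73   0.33] w deg [ -0.   -0.1 -11.4] rows>= 2.9 1.1
(0.464, 0.224, 0.108, -1.3) -> xyz cm [-10.61  14.73   9.53] w deg [ -0.   -0.1 -11.4] rows>= 3.3 1.1
```

>>> jog_arm([
  {"wx": 0, "wy": 0, "wz": -3, "x": -2.5, "y": 3.5, "z": 0, "claw": 70},
  {"wx": 0, "wy": 0, "wz": -6, "x": -5.5, "y": 7.5, "z": 0, "claw": 70},
  {"wx": 0, "wy": 0, "wz": -9, "x": -8, "y": 11.3, "z": 0, "claw": 70},
  {"wx": 0, "wy": 0, "wz": -11, "x": -10.2, "y": 14.2, "z": 0.3, "claw": 70},
  {"wx": 0, "wy": 0, "wz": -11, "x": -10.6, "y": 14.7, "z": 0.3, "claw": 70},
  {"wx": 0, "wy": 0, "wz": -11, "x": -10.6, "y": 14.7, "z": 4, "claw": 70},
  {"wx": 0, "wy": 0, "wz": -11, "x": -10.6, "y": 14.7, "z": 8, "claw": 70},
  {"wx": 0, "wy": 0, "wz": -11, "x": -10.6, "y": 14.7, "z": 9.5, "claw": 70},
  {"wx": 0, "wy": 0, "wz": -11, "x": -10.6, "y": 14.7, "z": 9.5, "claw": 70},
])

```text
clock: 26.68
position: [0.4644, 0.2237, 0.108]
tool_rot: [3.141, -0.002, -1.308]
force: [1.3, 0.7, 0.8]
grip_width: 0.0598
```

```bash
python3 - <<'E'
from h import *
g=bot.grab_frame('scene')
crop(g,120,130,240,270,5,'s25.png')
inc((.464,.224,.074,-1.3))
E
```

```text
t 26.73 pos [0.4648 0.224  0.1089] rot [-3.141e+00 -2.000e-03 -1.308e+00] w 0.0593 F [ 0.9 -1.  -0.8] q [-0.31  0.49 -0.34  1.96  0.24  0.73 -2.1 ]
(0.464, 0.224, 0.074, -1.3) -> xyz cm [-0.03  0.08  3.49] w deg [-0.  -0.1 -0.5] rows>= 0.6 0.0
```

View pics/s25.png

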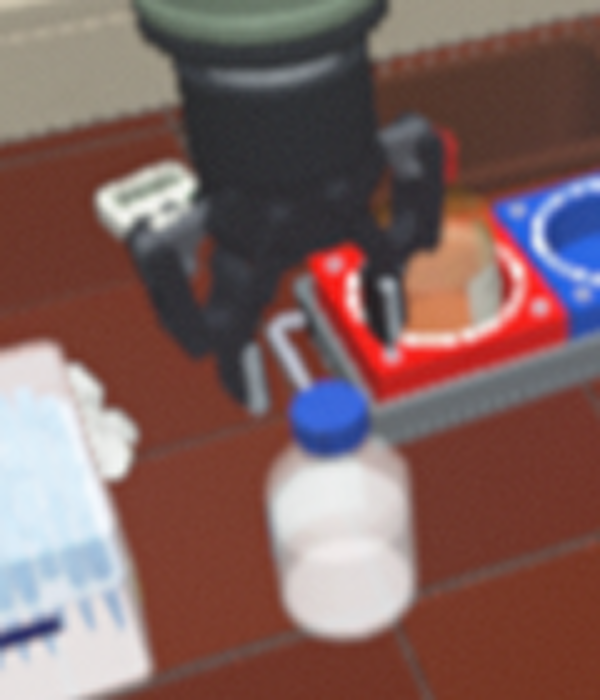

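>>> jog_arm([
  {"wx": 0, "wy": 0, "wz": 0, "x": 0, "y": 0.1, "z": 1, "claw": 65},
  {"wx": 0, "wy": 0, "wz": 0, "x": 0, "y": 0.1, "z": 2.2, "claw": 65},
  {"wx": 0, "wy": 0, "wz": 0, "x": 0, "y": 0.1, "z": 3.4, "claw": 65},
  {"wx": 0, "wy": 0, "wz": 0, "x": 0, "y": 0.1, "z": 3.4, "claw": 55},
  {"wx": 0, "wy": 0, "wz": 0, "x": 0, "y": 0.1, "z": 3.4, "claw": 47},
  {"wx": 0, "wy": 0, "wz": 0, "x": 0, "y": 0.1, "z": 3.4, "claw": 40},
  {"wx": 0, "wy": 0, "wz": 0, "x": 0, "y": 0.1, "z": 3.4, "claw": 30},
  {"wx": 0, "wy": 0, "wz": 0, "x": 0, "y": 0.1, "z": 3.4, "claw": 30},
], squeeze=50)

```text
clock: 27.72
position: [0.4643, 0.2239, 0.0754]
tool_rot: [-3.14, -0.002, -1.308]
force: [0.6, 0.2, 5.9]
grip_width: 0.033
```

```bash
python3 - <<'E'
from h import *
g=bot.grab_frame('scene')
crop(g,120,130,240,270,5,'s26.png')
inc((.464,.224,.074,-1.3))
E
```

```text
t 27.77 pos [0.4643 0.2239 0.0753] rot [-3.140e+00 -2.000e-03 -1.308e+00] w 0.0332 F [-0.5 -1.   6.5] q [-0.33  0.54 -0.32  1.98  0.27  0.66 -2.13]
(0.464, 0.224, 0.074, -1.3) -> xyz cm [-0.02  0.02  0.13] w deg [-0.1 -0.1 -0.5] rows>= 0.0 0.0
```

View pics/s26.png

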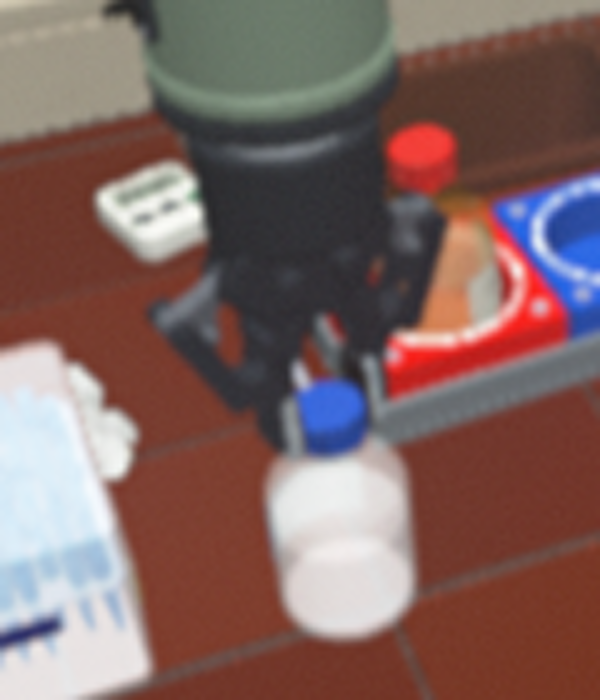

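>>> jog_arm([
  {"wx": 0, "wy": 0, "wz": 0, "x": 0, "y": 0, "z": -0.5, "claw": 30},
  {"wx": 0, "wy": 0, "wz": 0, "x": 0, "y": 0, "z": -2, "claw": 30},
  {"wx": 0, "wy": 0, "wz": 0, "x": 0, "y": 0, "z": -5, "claw": 30},
  {"wx": 0, "wy": 0, "wz": 0, "x": 0, "y": 0, "z": -9, "claw": 30},
  {"wx": 0, "wy": 0, "wz": 0, "x": 0, "y": 0, "z": -13, "claw": 30},
  {"wx": 0, "wy": 0, "wz": 0, "x": 0, "y": 0, "z": -16, "claw": 30},
  {"wx": 0, "wy": 0, "wz": 0, "x": 0, "y": 0, "z": -17, "claw": 30},
  {"wx": 0, "wy": 0, "wz": 0, "x": 0, "y": 0, "z": -17, "claw": 30},
], squeeze=60)

```text
clock: 28.78
position: [0.4639, 0.224, 0.2454]
tool_rot: [-3.14, -0.002, -1.308]
force: [-0.7, 0.3, -2.6]
grip_width: 0.0327
```

```bash
python3 - <<'E'
from h import *
g=bot.grab_frame('scene')
crop(g,120,80,240,220,5,'s27.png')
inc((.625,.015,.245,-1.5))
E
```

```text
t 28.82 pos [0.4636 0.2239 0.2447] rot [-3.141e+00 -2.000e-03 -1.308e+00] w 0.0327 F [ 0.  -0.2 -3.2] q [-0.26  0.32 -0.38  1.82  0.14  1.03 -2.01]
(0.625, 0.015, 0.245, -1.5) -> xyz cm [ 2.436e+01 -1.016e+01  2.000e-02] w deg [-0.1 -0.1 11. ] rows>= 4.2 1.0
```

View pics/s27.png

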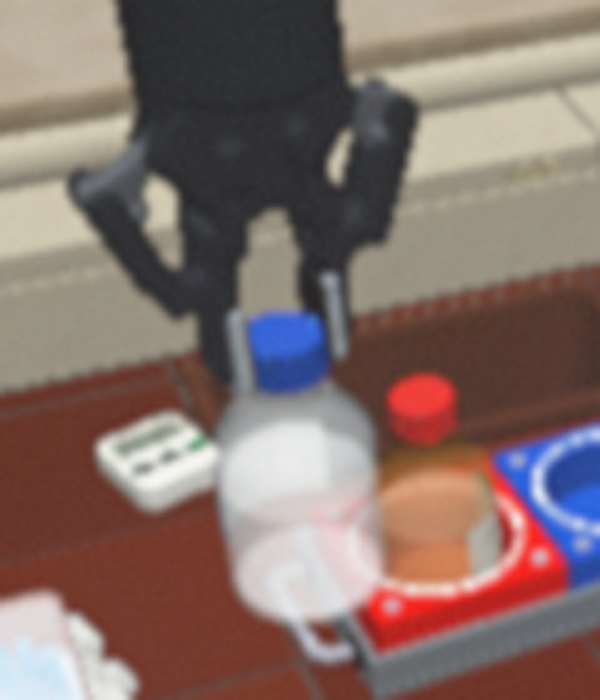

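>>> jog_arm([
  {"wx": 0, "wy": 0, "wz": 1, "x": 2, "y": -0.8, "z": 0, "claw": 30},
  {"wx": 0, "wy": 0, "wz": 3, "x": 5.5, "y": -2.3, "z": 0, "claw": 30},
  {"wx": 0, "wy": 0, "wz": 5, "x": 9, "y": -3.8, "z": 0, "claw": 30},
  {"wx": 0, "wy": 0, "wz": 7, "x": 13, "y": -5.4, "z": 0, "claw": 30},
  {"wx": 0, "wy": 0, "wz": 9, "x": 17, "y": -7.1, "z": 0, "claw": 30},
  {"wx": 0, "wy": 0, "wz": 11, "x": 20.5, "y": -8.6, "z": 0, "claw": 30},
  {"wx": 0, "wy": 0, "wz": 11, "x": 23.5, "y": -9.8, "z": 0, "claw": 30},
  {"wx": 0, "wy": 0, "wz": 11, "x": 24.4, "y": -10.2, "z": 0, "claw": 30},
  {"wx": 0, "wy": 0, "wz": 11, "x": 24.4, "y": -10.2, "z": 4, "claw": 30},
  {"wx": 0, "wy": 0, "wz": 11, "x": 24.4, "y": -10.2, "z": 8, "claw": 30},
])

```text
clock: 30.08
position: [0.6252, 0.0143, 0.1635]
tool_rot: [-3.141, -0.002, -1.5]
force: [-0.1, -0.5, -2.8]
grip_width: 0.0326
```

```bash
python3 - <<'E'
from h import *
g=bot.grab_frame('scene')
crop(g,180,80,300,200,6,'s28.png')
g=bot.grab_frame('scene')
inc((.625,.015,.15,-1.5),(.625,.015,.0863,-1.5))
p=np.array(bot.observe()['position'])
print((proj(g,p-[0,0,.0753])-[180,80]+.5)*6-.5)
print((proj(g,(.625,.0112,.045))-[180,80]+.5)*6-.5)
print((proj(g,(.625,.0112,p[2]-.0753))-[180,80]+.5)*6-.5)
E
```

```text
t 30.18 pos [0.6228 0.0142 0.1607] rot [ 3.135e+00 -2.000e-03 -1.500e+00] w 0.0324 F [-0.3  0.  -3.1] q [ 0.04  0.57 -0.23  1.63  0.15  0.97 -1.75]
(0.625, 0.015, 0.15, -1.5) -> xyz cm [-0.07 -0.24  1.07] w deg [ 0.4 -0.1  0. ] rows>= 0.2 0.0
(0.625, 0.015, 0.0863, -1.5) -> xyz cm [-0.08 -0.28  7.44] w deg [ 0.4 -0.1  0. ] rows>= 1.2 0.0
[376.55526403 514.1535412 ]
[380.8292352  578.99231659]
[380.5032474  510.11993525]
```

View pics/s28.png

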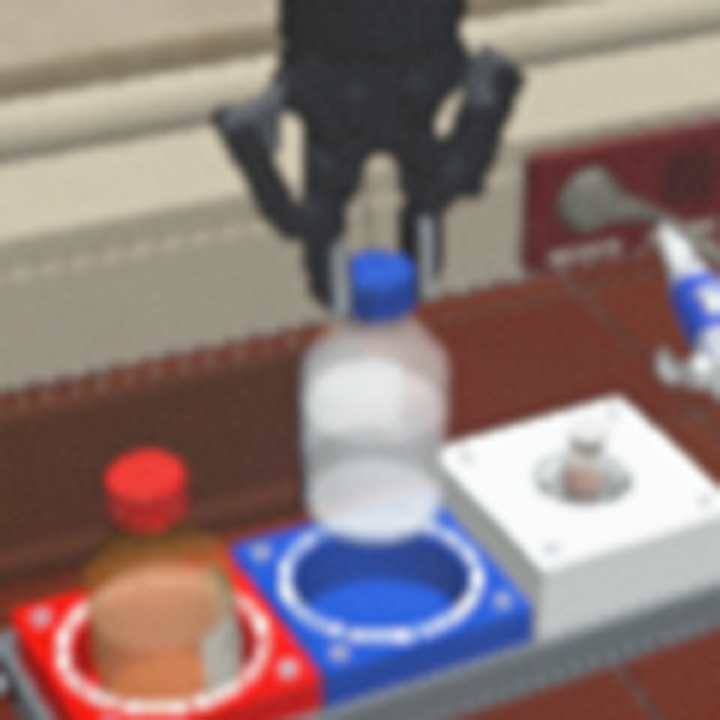

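>>> jog_arm([
  {"wx": 0.4, "wy": 0, "wz": 0, "x": 0.15, "y": -0.1, "z": 1.5, "claw": 30},
  {"wx": 0.4, "wy": 0, "wz": 0, "x": 0.15, "y": -0.1, "z": 3, "claw": 30},
  {"wx": 0.4, "wy": 0, "wz": 0, "x": 0.15, "y": -0.1, "z": 4, "claw": 30},
  {"wx": 0.4, "wy": 0, "wz": 0, "x": 0.15, "y": -0.1, "z": 5, "claw": 30},
  {"wx": 0.4, "wy": 0, "wz": 0, "x": 0.15, "y": -0.1, "z": 6, "claw": 30},
  {"wx": 0.4, "wy": 0, "wz": 0, "x": 0.15, "y": -0.1, "z": 6.6, "claw": 30},
  {"wx": 0.4, "wy": 0, "wz": 0, "x": 0.15, "y": -0.1, "z": 6.9, "claw": 30},
  {"wx": 0.4, "wy": 0, "wz": 0, "x": 0.15, "y": -0.1, "z": 6.9, "claw": 30},
])

```text
clock: 31.18
position: [0.6235, 0.0126, 0.0917]
tool_rot: [-3.141, -0.002, -1.5]
force: [0.9, -0.6, -2.8]
grip_width: 0.0326
```

```bash
python3 - <<'E'
from h import *
g=bot.grab_frame('scene')
crop(g,180,80,300,200,6,'s29.png')
inc((.624,.013,.0863,-1.5))
E
```

```text
t 31.23 pos [0.6236 0.0126 0.0919] rot [-3.141e+00 -2.000e-03 -1.500e+00] w 0.0327 F [ 0.  -0.2 -2.9] q [ 0.03  0.65 -0.22  1.69  0.18  0.82 -1.77]
(0.624, 0.013, 0.0863, -1.5) -> xyz cm [-0.04 -0.05  0.56] w deg [-0.  -0.1  0. ] rows>= 0.1 0.0
```

View pics/s29.png

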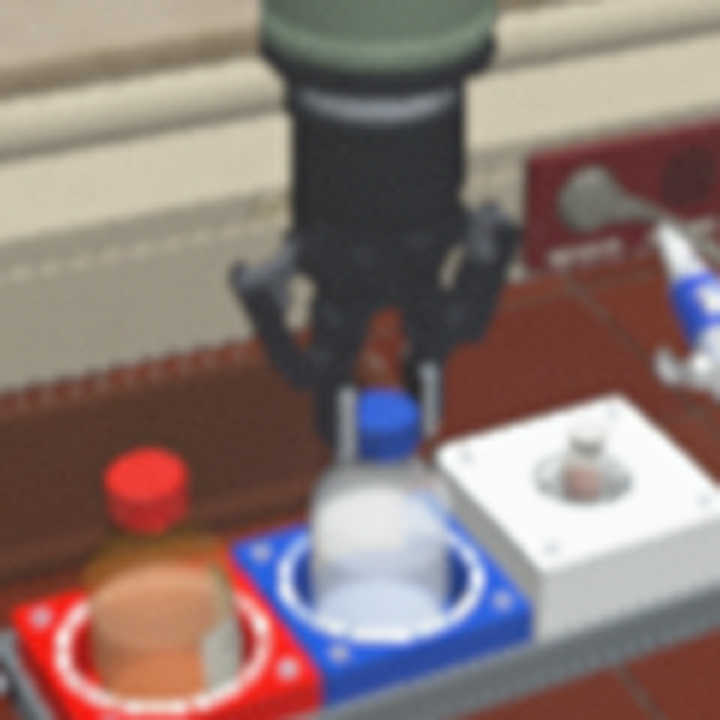

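Centred in the well, no side force. Last 5 mm, then release.

>>> jog_arm([
  {"wx": 0, "wy": 0, "wz": 0, "x": 0, "y": 0, "z": 0.2, "claw": 30},
  {"wx": 0, "wy": 0, "wz": 0, "x": 0, "y": 0, "z": 0.4, "claw": 30},
  {"wx": 0, "wy": 0, "wz": 0, "x": 0, "y": 0, "z": 0.5, "claw": 30},
  {"wx": 0, "wy": 0, "wz": 0, "x": 0, "y": 0, "z": 0.6, "claw": 30},
  {"wx": 0, "wy": 0, "wz": 0, "x": 0, "y": 0, "z": 0.6, "claw": 30},
])

```text
clock: 31.85
position: [0.6241, 0.0126, 0.0865]
tool_rot: [-3.14, -0.002, -1.5]
force: [-0.2, -0.5, 4.1]
grip_width: 0.0325
```

>>> jog_arm([
  {"wx": 0, "wy": 0, "wz": 0, "x": 0, "y": 0, "z": 0.05, "claw": 30},
  {"wx": 0, "wy": 0, "wz": 0, "x": 0, "y": 0, "z": 0, "claw": 50},
  {"wx": 0, "wy": 0, "wz": 0, "x": 0, "y": 0, "z": 0, "claw": 60},
  {"wx": 0, "wy": 0, "wz": 0, "x": 0, "y": 0, "z": 0, "claw": 65},
  {"wx": 0, "wy": 0, "wz": 0, "x": 0, "y": 0, "z": -2, "claw": 65},
  {"wx": 0, "wy": 0, "wz": 0, "x": 0, "y": 0, "z": -6, "claw": 65},
  {"wx": 0, "wy": 0, "wz": 0, "x": 0, "y": 0, "z": -11, "claw": 65},
  {"wx": 0, "wy": 0, "wz": 0, "x": 0, "y": 0, "z": -14, "claw": 65},
  {"wx": 0, "wy": 0, "wz": 0, "x": 0, "y": 0, "z": -14, "claw": 65},
])

```text
clock: 32.98
position: [0.6249, 0.0129, 0.2288]
tool_rot: [-3.136, -0.002, -1.5]
force: [-0.2, -0.3, -1.0]
grip_width: 0.0551
```

```bash
python3 - <<'E'
from h import *
inc((.4,-.25,.23,-1.5),(.25,-.56,.23,-1.3))
E
```

```text
t 32.98 pos [0.6249 0.0129 0.2288] rot [-3.136e+00 -2.000e-03 -1.500e+00] w 0.0551 F [-0.2 -0.3 -1. ] q [ 0.05  0.5  -0.24  1.56  0.13  1.09 -1.73]
(0.4, -0.25, 0.23, -1.5) -> xyz cm [24.64 24.28 -0.21] w deg [-0.3 -0.1 -0. ] rows>= 5.5 0.0
(0.25, -0.56, 0.23, -1.3) -> xyz cm [54.51 41.43 -0.25] w deg [ -0.3  -0.1 -11.5] rows>= 11.0 1.1
```

>>> jog_arm([
  {"wx": 0, "wy": 0, "wz": 0, "x": 3, "y": 3, "z": -0.2, "claw": 65},
  {"wx": 0, "wy": 0, "wz": 0, "x": 7, "y": 7, "z": -0.2, "claw": 65},
  {"wx": 0, "wy": 0, "wz": 0, "x": 11, "y": 11, "z": -0.2, "claw": 65},
  {"wx": 0, "wy": 0, "wz": 0, "x": 15, "y": 15, "z": -0.2, "claw": 65},
  {"wx": 0, "wy": 0, "wz": 0, "x": 20, "y": 19.5, "z": -0.2, "claw": 65},
  {"wx": 0, "wy": 0, "wz": 0, "x": 24.6, "y": 24.3, "z": -0.2, "claw": 65},
  {"wx": 0, "wy": 0, "wz": 0, "x": 29, "y": 27, "z": -0.2, "claw": 65},
  {"wx": 0, "wy": 0, "wz": -3, "x": 34, "y": 29.5, "z": -0.2, "claw": 65},
  {"wx": 0, "wy": 0, "wz": -6, "x": 39, "y": 32.5, "z": -0.2, "claw": 65},
  {"wx": 0, "wy": 0, "wz": -6, "x": 42, "y": 34.5, "z": -0.2, "claw": 65},
])

```text
clock: 34.22
position: [0.3082, -0.4324, 0.2287]
tool_rot: [-3.137, -0.002, -1.397]
force: [0.7, 0.8, 0.7]
grip_width: 0.0556
```

```bash
python3 - <<'E'
from h import *
inc((.25,-.56,.23,-1.3))
E
```

```text
t 34.23 pos [ 0.3082 -0.4324  0.2287] rot [-3.137e+00 -2.000e-03 -1.397e+00] w 0.0556 F [0.7 0.8 0.7] q [ 0.89  0.34 -0.06  1.81  0.02  0.99 -0.58]
(0.25, -0.56, 0.23, -1.3) -> xyz cm [11.56  7.94 -0.15] w deg [-0.2 -0.1 -5.5] rows>= 2.2 0.5
```

>>> jog_arm([
  {"wx": 0, "wy": 0, "wz": -2, "x": 4, "y": 2.8, "z": 0, "claw": 65},
  {"wx": 0, "wy": 0, "wz": -4, "x": 8, "y": 5.5, "z": 0, "claw": 65},
  {"wx": 0, "wy": 0, "wz": -5, "x": 11.5, "y": 8, "z": 0, "claw": 65},
  {"wx": 0, "wy": 0, "wz": -5, "x": 11.5, "y": 8, "z": 0, "claw": 65},
])

```text
clock: 34.72
position: [0.2466, -0.5614, 0.2268]
tool_rot: [-3.139, -0.001, -1.313]
force: [-0.9, 0.5, -0.5]
grip_width: 0.0555
```

```bash
python3 - <<'E'
from h import *
f=bot.grab_frame('top');g=bot.grab_frame('scene')
crop(f,170,120,320,250,5,'t30.png');crop(f,340,170,420,260,6,'t31.png');crop(g,150,100,420,260,2.9,'s30.png')
inc()
E
```

```text
t 34.83 pos [ 0.2491 -0.5589  0.2274] rot [-3.138 -0.    -1.31 ] w 0.0555 F [ 0.4  1.7 -0.8] q [ 1.08  0.47 -0.04  1.61  0.01  1.06 -0.27]
```

View pics/t30.png

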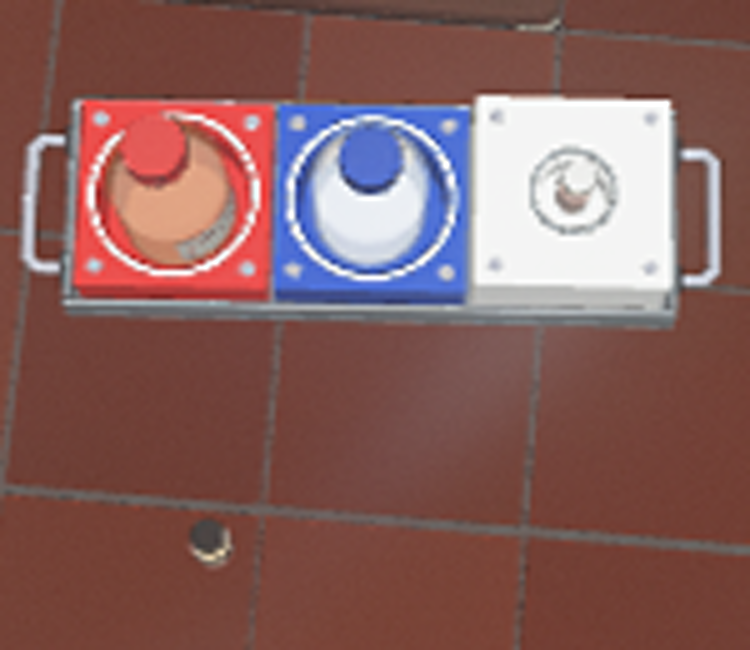

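View pics/t31.png

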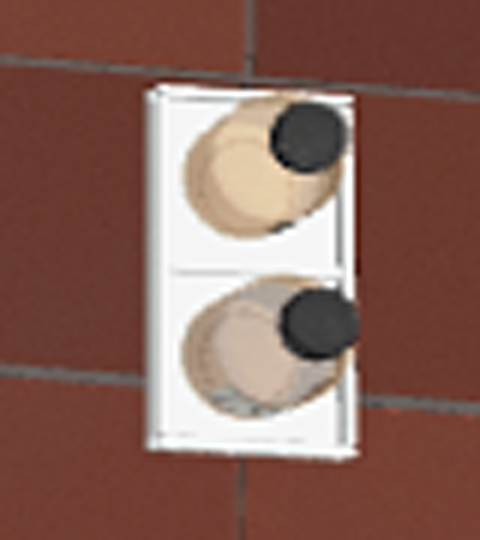

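View pics/s30.png

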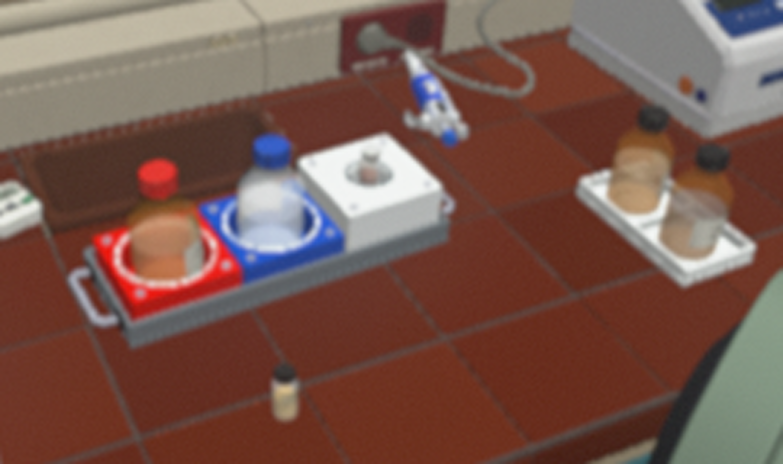

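Everything looks placed. I'll check offsets numerically from both cameras.

```bash
python3 - <<'E'
from h import *
f=bot.grab_frame('top');g=bot.grab_frame('scene')
o=lambda c,s,off:((c[0]+.5)/s-.5+off[0],(c[1]+.5)/s-.5+off[1])
W={'red':(.6174,.1234),'blue':(.625,.0112),'white':(.6327,-.1008),'stray':(.463,-.3895)}
for n,c,z,off,s in [('red',(155,146),.142,(170,120),5),('blue',(370,154),.137,(170,120),5),('white',(578,176),.095,(170,120),5),('stray',(319,323),.121,(340,170),6)]:
    p=at_z(f,*o(c,s,off),z); print('top',n,p[:2].round(4),((p[:2]-W[n])*1e3).round(1))
for n,c,z in [('red',(159,170),.142),('blue',(272,146),.137),('white',(370,155),.095),('stray',(713,155),.121)]:
    p=at_z(g,*o(c,2.9,(150,100)),z); print('scene',n,p[:2].round(4),((p[:2]-W[n])*1e3).round(1))
E
```

```text
top red [0.6161 0.1242] [-1.3  0.8]
top blue [0.6224 0.0121] [-2.6  0.9]
top white [ 0.632  -0.1002] [-0.7  0.6]
top stray [ 0.4637 -0.3857] [0.7 3.8]
scene red [0.6176 0.1227] [ 0.2 -0.7]
scene blue [0.6203 0.0117] [-4.7  0.5]
scene white [ 0.6255 -0.0969] [-7.2  3.9]
scene stray [ 0.46   -0.3819] [-3.   7.6]
```

```bash
python3 -c "
from workcell import bot
print(bot.job_done())"
```

```text
the job is handed in; nothing more can be done
None
```

The job is done and handed in at about 35 s of the 96 s allowed; `job_done` gave no verdict. The red bottle, blue bottle and white vial stand in the wells of their inserts. The stray bottle stands in the free place of the tray. The twin bottle and the black vial were not touched and look unmoved in the final pictures.

- **Final positions:** The top camera puts all four items within 4 mm of their targets. In the pictures all look upright and the gripper is clear of them.
- **Camera disagreement:** The scene camera, read off a coarser crop, gives offsets up to about 8 mm (white vial and stray bottle). That is still inside the 15 mm limit.
- **Floor contact:** Each item was lowered until the wrist force rose, with readings of about 2 to 11 N, before I let go. Those heights agree with the specified floors.
- **Finger height:** In the images the fingertips sat about 30 mm above the reported TCP height. I set the grasp heights from the pictures, and every grasp held.

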